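# Strip the label unwinder after the bottling run

### The arm

A 7-joint arm with a two-finger parallel gripper is mounted at the origin on the work surface; the furniture and walls round the work are solid. World frame = base frame: x ahead of the robot, y to its left, z up, the work surface at z = 0. Lengths are in m, angles in rad, forces in N, time in s.
With the tool pointing down it reaches from about 0.35 to 0.9 m from the base axis. Payload 8.1 kg.
Tool frame: the origin (TCP) lies at the very end of the fingers, on their centre line; the grasp point (between the pads) lies grip_point_offset behind it (grip_point_offset is the distance from the TCP to the grasp point, in m); z points along the fingers, y is the direction in which the jaws open and shut (so a half turn about z gives the same grasp; the last joint's range is limited). The gripper opens to 92 mm and grips with 3 to 60 N. Pads are 19 mm wide; open, the fingers measure 130 mm over their backs; the gripper's body (75 mm by 190 mm) begins 47 mm behind the grasp point.
Start: joints at [1.161, 0.434, 0.025, 1.573, -0.012, 1.134, -0.075], TCP at [0.189, -0.596, 0.189] pointing down, gripper open.
Joint ranges: [-2.62, 2.62], [-0.44, 2.09], [-1.27, 1.32], [0.08, 2.57], [-1.32, 4.46], [0.12, 2], [-2.74, 2.74]. Speed limits (rad/s): [2.22, 2.22, 3.01, 3.01, 3.14, 3.14, 3.14].

### API

Orientations are given as a rotation vector (axis times angle).
In Python, from cell import * gives the robot as it stands.
- The arm moves only by the tool drive_tool, never from a script. Its argument "increments" is a list of rows, each an object of numbers: "grip": the gripper's target within -1 to 1 (shut at 1, half-way at 0, fully open at -1); "tx", "ty", "tz": the shift along the world's x, y, z normalised to -1 to 1, where 1 is 400 mm; "turn": the turn about the world's z normalised to -1 to 1, where 1 is 60 degrees. In form: [{"grip": .., "tx": .., "ty": .., "tz": .., "turn": ..}, ...]. A call has 1 to 20 rows; each row is the pose to reach, as a shift and turn from the pose measured when the call began; what a row does not reach only later rows make up. A row lasts 1/10 s, in which the tool goes at most 50 mm and 8.59 degrees, less where a joint would pass 70% of its speed; a pose out of reach is approached as far as the arm can. A call with a number of a shift or a turn outside -1 to 1 is refused whole. A call with a gripper value outside its range is refused whole. The fingers move at their own pace and stop on an object; "newtons" is the grip in N (left out, the last holds). Time passes only in rows, so rows that repeat a pose let the fingers close. It gives the time, the measured TCP pose, the force and the opening at its end, in the units of the state.
- observe(): the state, without advancing time (a new reading comes with each control period).
- get_image(name): name is "scene" or "top" or "wrist"; returns the picture (420x560x3 uint8, red, green, blue); there is no depth.
- camera_info(name): a dict with "fx", "fy", "cx", "cy" (pixels), "eye" and "rotation" of the camera in the world; the wrist camera has in their place "hand_eye" (4x4, takes a point from camera to tool coordinates, whose origin is the TCP and whose axes are the flange's). Camera axes: x right, y down, z forward; pixel columns grow to the right and rows downward; lengths in m; the calibration is good to about 2 mm. A picture is of the moment at which its call begins: read the wrist's pose just before it. camera_info takes no time and is no camera call.
- sign_off(): hands the job in, once; it reports no verdict.
The state is a dict: "clock": time; "joints": joint angles; "dq": joint speeds; "joint_efforts": joint torques, N m; "position": TCP position; "ee_rot": TCP orientation; "force": force on the tool from outside, world axes, zero at the start; "ft_torque": the same for the moment, N m; "width": opening from 0.0 (shut) to 1.0 (fully open).
Only numpy, scipy, OpenCV 4.12 (cv2) and the standard library are available. Lean on these libraries where they do the work, as an engineer would, in place of code of your own. Each camera call takes 0.05 s, during which the arm holds its last target. There are 200 camera calls.

### The job

The bottling run is over, so strip the three-spindle label unwinder for washing down: its stirrup-handled hand nuts have left-hand threads, so unscrew all three the opposite way from normal (clockwise seen from above) and hang each one by its handle on the pegs of the wooden parts rail. Lift every label reel that is still on a spindle straight up off it and stand it upright on its end in the wooden tray, leaving the tray on the table and the tasting glass standing where it is.

Things in the scene. Friction and masses are not known exactly. Their poses are not given: they have to be found in the camera images.
- unwinder: grey metal label unwinder, fixed: base 130 x 425 mm, three upright spindles at y = -130, 0, 130 mm, x = 0. Origin on the table under the middle one, x to its back. Spindle: platter 88 mm wide, top z = 23; plain hub 40 mm wide to a shoulder at z = 93.5; threaded end 29 mm wide to z = 125. Guide rollers to z = 83 at x = 47, y = -65 and 65; motor box at y = 183 to 241, 58 high
- nut1: dark steel hand nut (nut1, 2, 3 are alike, at unwinder y = -130, 0, 130 mm at the start, screwed down to the shoulder): knurled drum 56 mm wide, 24 tall, with a stirrup handle, 79 tall in all, 160 g. Origin: centre of its underside, z up. Handle: flat loop in the y-z plane, 10 mm thick along x (close the fingers along x), 47 wide; solid grip bar z = 55 to 79 over a window 31 x 31 mm
- nut2: like nut1. Thread of all nuts: LEFT-HAND, 24 mm rise a turn: it rises when turned CLOCKWISE seen from above (yaw falls) and comes free after 1.4 to 2.3 rad from its start; turning it 1 rad further does no harm. Then it lifts straight off (raise it 40 mm). Part-way it may be let go and gripped anew: it stays or settles a few mm
- nut3: like nut1. Turned the other way (anticlockwise) a nut jams within 0.9 rad; pulled up without turning it is held by its thread. At the start the nut's x axis is within 0.45 rad of the unwinder's x axis
- reel1: label reel, white paper on a brown card core: 66 mm outside, 45 mm bore, 70 tall, 140 g; on the unwinder's platter at lane y = -130 mm under the nut, which blocks it; absent if that spindle is empty. Origin: centre of its underside, z up its axis. Grip across the diameter from above; raise it 105 mm to clear the spindle
- reel2: label reel like reel1, on the lane y = 0; may be absent
- reel3: label reel like reel1, on the lane y = 130 mm; may be absent
- nut1_eye (a point): middle of the underside of nut1's grip bar, on the nut's axis 55 mm above its underside: rests on the peg when it hangs
- nut2_eye (a point): middle of the underside of nut2's grip bar, on the nut's axis 55 mm above its underside: rests on the peg when it hangs
- nut3_eye (a point): middle of the underside of nut3's grip bar, on the nut's axis 55 mm above its underside: rests on the peg when it hangs
- rail: dark wooden parts rail, fixed: foot 100 x 226 mm, crossbar 20 mm thick (x = -10 to 10), 32 high, centre line z = 150 mm, post tops z = 171. Origin on the table under the bar. Three steel pegs point along -x (to the robot) at y = -72, 0, 72 mm: 10 mm thick, from x = -10, z = 150 rising to a 13 mm ball end at x = -66, z = 159 mm
- peg1 (a point): point on the axis of the peg at rail y = -72 mm, half way along it (rail x = -40 mm, z = 155 mm)
- peg2 (a point): point on the axis of the peg at rail y = 0 mm, half way along it (rail x = -40 mm, z = 155 mm)
- peg3 (a point): point on the axis of the peg at rail y = 72 mm, half way along it (rail x = -40 mm, z = 155 mm)
- tray: open light-wood tray, loose on the table: 96 x 262 mm outside, 34 tall, walls and floor 6 mm thick, 0.6 kg; three reels fit in a row, e.g. at y = -78, 0, 78 mm. Origin: centre of its underside, y along its length
- glass: bystander: stemmed tasting glass, 65 mm across, 155 mm tall; origin at the centre of its foot. Leave it standing

How it is judged:
At the end, for the whole second after the job is handed in: Each nut hangs still on a peg passing through its handle window: grip-bar underside along the peg, within 17 mm sideways, 1-24 mm above the crossbar's centre line, tilt under 0.6 rad. Each present reel stands still on the floor of the level tray, tilt under 0.15 rad, within x 20, y 100 mm ((y of nut1_eye in the frame of rail between -0.089 and -0.055 m or y of nut1_eye in the frame of rail between -0.017 and 0.017 m or y of nut1_eye in the frame of rail between 0.055 and 0.089 m) and x of nut1_eye in the frame of rail between -0.068 and -0.01 m and z of nut1_eye in the frame of rail between 0.151 and 0.174 m and angle between each of nut1, nut2, nut3's own z axis and vertical below 0.6 rad and linear speed of each of nut1, nut2, nut3, reel1, reel2, reel3 below 0.05 m/s and (y of nut2_eye in the frame of rail between -0.089 and -0.055 m or y of nut2_eye in the frame of rail between -0.017 and 0.017 m or y of nut2_eye in the frame of rail between 0.055 and 0.089 m) and x of nut2_eye in the frame of rail between -0.068 and -0.01 m and z of nut2_eye in the frame of rail between 0.151 and 0.174 m and (y of nut3_eye in the frame of rail between -0.089 and -0.055 m or y of nut3_eye in the frame of rail between -0.017 and 0.017 m or y of nut3_eye in the frame of rail between 0.055 and 0.089 m) and x of nut3_eye in the frame of rail between -0.068 and -0.01 m and z of nut3_eye in the frame of rail between 0.151 and 0.174 m and x of reel1 in the frame of tray between -0.02 and 0.02 m and y of reel1 in the frame of tray between -0.1 and 0.1 m and z of reel1 in the frame of tray between 0.001 and 0.016 m and angle between each of reel1, reel2, reel3's own z axis and vertical below 0.15 rad and x of reel2 in the frame of tray between -0.02 and 0.02 m and y of reel2 in the frame of tray between -0.1 and 0.1 m and z of reel2 in the frame of tray between 0.001 and 0.016 m and x of reel3 in the frame of tray between -0.02 and 0.02 m and y of reel3 in the frame of tray between -0.1 and 0.1 m and z of reel3 in the frame of tray between 0.001 and 0.016 m and angle between tray's own z axis and vertical below 0.06 rad and height (world z) of tray below 0.01 m); the robot touches nothing.
It fails at once if the glass is knocked over or shoved more than 6 cm (angle between glass's own z axis and vertical above 0.35 rad or distance of glass from where it was at the start of the episode above 0.06 m).
Of reel1, reel2, reel3 only 1 to 3 are there at a start; the rules pass over those that are not, and their reading is None.
At some moment in a run one of tray may be knocked a few centimetres aside while the robot is not near it.
It also fails if it takes over 208 s, if anything falls off the work surface, if the arm or the gripper's body presses on something with over 40 N, if the wrist force passes 120 N, or if a joint passes its speed limit or range.

## Working session

There is one attempt and no reset: what is moved stays moved. The work goes in short steps, Python scripts to look and compute and a tool call to move; the robot and the scene stay as the last step left them, time stands still between calls to the robot, and variables do not carry over. Pictures are saved under pics/ and viewed, about 12 in all and at most 16, crops included, and the job is handed in when it is done.

Besides the shell and the picture viewer there is one more tool, called after "Call:" as name(argument=value, ...) on one line, values as JSON. drive_tool: Moves the arm, as the interface text tells. Its arguments: {"type":"object","properties":{"increments":{"type":"array","items":{"type":"object","properties":{"grip":{"type":"number"},"tx":{"type":"number"},"ty":{"type":"number"},"tz":{"type":"number"},"turn":{"type":"number"}}}},"newtons":{"type":"number"}},"required":["increments"]}

```bash
ls; mkdir -p pics; python3 - <<'E'
from cell import *
import cv2,numpy as np
s=observe();print(s)
for n in("scene","top","wrist"):
    im=get_image(n);cv2.imwrite(f"pics/{n}0.png",im[:,:,::-1]);print(n,camera_info(n))
print([k for k in dir() if 'grip' in k.lower()])
E
```

```text
pics
{'clock': 0.0, 'joints': array([ 1.16142216,  0.43523313,  0.02498691,  1.57409545, -0.01159475,
        1.13403666, -0.07510984]), 'dq': array([ 0.00148204,  0.00014084, -0.00079146, -0.00097874,  0.00209694,
        0.00043759, -0.00302263]), 'joint_efforts': array([-5.43711249e-04, -6.67849445e+01,  9.85032544e-01, -3.14464509e+01,
       -6.02381257e-02,  4.26962378e-02,  1.53123810e-04]), 'position': array([ 0.18849222, -0.59528271,  0.18793954]), 'ee_rot': array([-3.10317122e+00, -4.79611740e-01,  6.33394712e-04]), 'force': array([ 0.46822385,  0.20244649, -0.17052656]), 'ft_torque': array([-0.03755009,  0.04191015, -0.00292692]), 'width': 1.0033491521043834}
scene {'fx': 489.6488131898364, 'fy': 489.6488131898364, 'cx': 276.11439464377565, 'cy': 213.1351296124731, 'eye': array([-0.38327424,  0.40463741,  1.20000275]), 'rotation': array([-1.31152143,  2.24564335, -0.88437439])}
top {'fx': 466.26476348704614, 'fy': 466.26476348704614, 'cx': 279.6145514139453, 'cy': 198.54270994168908, 'eye': array([ 0.3911678 , -0.10946813,  1.32795248]), 'rotation': array([-2.14396465,  2.16481467, -0.06590602])}
wrist {'fx': 361.4087234023237, 'fy': 361.4087234023237, 'cx': 284.1941123730968, 'cy': 208.6043198163825, 'hand_eye': array([[-1.40269702e-03, -9.53849164e-01, -3.00282874e-01,
         8.10033952e-02],
       [ 9.99998974e-01, -1.42535384e-03, -1.43607972e-04,
         3.62194864e-04],
       [-2.91029003e-04, -3.00282767e-01,  9.53850185e-01,
        -1.95756091e-01],
       [ 0.00000000e+00,  0.00000000e+00,  0.00000000e+00,
         1.00000000e+00]])}
['grip_point_offset']
```

View pics/scene0.png

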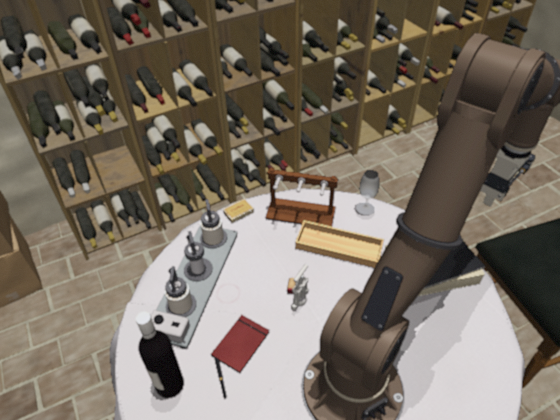

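View pics/top0.png

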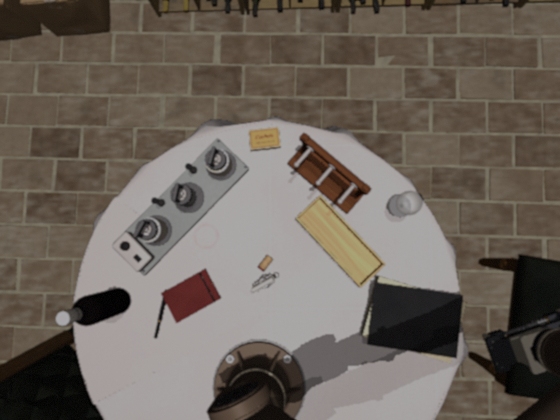

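```bash
python3 -c "
from cell import *
print(grip_point_offset)"
```

```text
0.0188
```

```bash
cat > h.py <<'E'
import numpy as np,cv2
from scipy.spatial.transform import Rotation as R
from cell import *
def cam(n,s=None):
    c=camera_info(n)
    if n=="wrist":
        T=np.eye(4);T[:3,:3]=R.from_rotvec(s["ee_rot"]).as_matrix();T[:3,3]=s["position"]
        M=T@np.array(c["hand_eye"]);return c,M[:3,3],M[:3,:3]
    return c,np.array(c["eye"]),R.from_rotvec(c["rotation"]).as_matrix()
def onz(cm,uv,z):
    c,e,r=cm;uv=np.atleast_2d(np.array(uv,float))
    d=np.c_[(uv[:,0]-c["cx"])/c["fx"],(uv[:,1]-c["cy"])/c["fy"],np.ones(len(uv))]@r.T
    return e+d*((z-e[2])/d[:,2])[:,None]
def proj(cm,p):
    c,e,r=cm;q=(np.atleast_2d(p)-e)@r
    return np.c_[q[:,0]/q[:,2]*c["fx"]+c["cx"],q[:,1]/q[:,2]*c["fy"]+c["cy"]]
def snap(n,f):
    s=observe();im=get_image(n)[:,:,::-1].copy();cv2.imwrite(f"pics/{f}.png",im);return im,cam(n,s),s
E
python3 - <<'E'
from h import *
t=cam("top")
im=cv2.imread("pics/top0.png")
cv2.imwrite("pics/topcrop.png",cv2.resize(im[115:290,100:440],None,fx=2.35,fy=2.35,interpolation=cv2.INTER_CUBIC))
hsv=cv2.cvtColor(im,cv2.COLOR_BGR2HSV)
print(onz(t,[[253,376]],0))  # base
# tray
m=cv2.inRange(hsv,(15,60,120),(35,255,255));m[:190]=0;m[290:]=0;m[:,:285]=0;m[:,390:]=0
k=max(cv2.findContours(m,0,2)[0],key=cv2.contourArea);r=cv2.minAreaRect(k)
b=onz(t,cv2.boxPoints(r),0.034)
print("tray",b.round(4).tolist(),b.mean(0),np.linalg.norm(b-np.roll(b,1,0),axis=1))
E
```

```text
[[0.02835546 0.01541863 0.        ]]
tray [[0.4632, -0.1052, 0.034], [0.5282, -0.1761, 0.034], [0.3341, -0.3513, 0.034], [0.2708, -0.2813, 0.034]] [ 0.39908769 -0.22847459  0.034     ] [0.26076311 0.0962208  0.26152407 0.09436523]
```

View pics/topcrop.png

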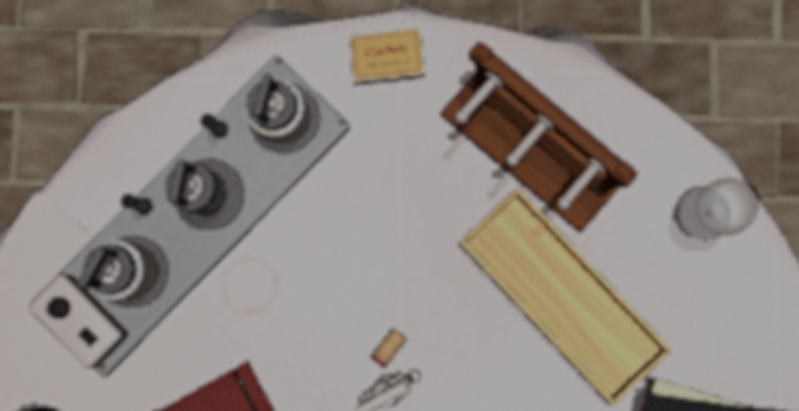

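```bash
python3 - <<'E'
from h import *
t=cam("top")
im=cv2.imread("pics/top0.png")
f=lambda a:np.array(a,float)/2.35+[100,115]
b=onz(t,f([[278,55],[350,128],[105,375],[30,302]]),0.01);print("base",b.round(3).tolist(),b.mean(0),np.linalg.norm(b-np.roll(b,1,0),axis=1))
d=(b[2]+b[3]-b[0]-b[1]);d/=np.linalg.norm(d);print("unw y dir",d,np.arctan2(-d[0],d[1]))
for y in(-.13,0,.13):print(b.mean(0)+d*y, proj(t,(b.mean(0)+d*y)*[1,1,0]+[0,0,.1725]))
e=onz(t,f([[463,117],[512,162],[563,205]]),.159);r=onz(t,f([[493,80],[543,125],[598,165]]),.15)
print("peg",e.round(3).tolist(),r.round(3).tolist())
p=onz(t,f([[483,48],[628,178]]),.171);print("posts",p)
d=p[0]-p[1];print("rail yaw",np.arctan2(-d[0],d[1]),np.linalg.norm(d))
E
```

```text
base [[0.697, 0.114, 0.01], [0.605, 0.025, 0.01], [0.308, 0.321, 0.01], [0.396, 0.415, 0.01]] [0.50144553 0.21847433 0.01      ] [0.42522356 0.12784842 0.41886737 0.12875512]
unw y dir [-0.7066606   0.70755268  0.        ] 0.7847673634242817
[0.59331141 0.12649248 0.01      ] [[202.23439768 164.19982262]]
[0.50144553 0.21847433 0.01      ] [[165.56845782 200.83759118]]
[0.40957966 0.31045617 0.01      ] [[128.54650485 237.83109931]]
peg [[0.591, -0.113, 0.159], [0.541, -0.165, 0.159], [0.494, -0.218, 0.159]] [[0.633, -0.146, 0.15], [0.582, -0.199, 0.15], [0.538, -0.257, 0.15]]
posts [[ 0.6633294  -0.134945    0.171     ]
 [ 0.52105353 -0.28598338  0.171     ]]
rail yaw -0.7555329024458953 0.20749702655533755
```

Call:
drive_tool(increments=[{"tx": 0.1, "ty": 0.1, "tz": 0.28, "turn": 0.15, "grip": -1}, {"tx": 0.5, "ty": 0.85, "tz": 0.28, "turn": 1, "grip": -1}, {"tx": 0.5, "ty": 0.85, "tz": 0.28, "turn": 1, "grip": -1}, {"tx": 0.5, "ty": 0.85, "tz": 0.28, "turn": 1, "grip": -1}, {"tx": 0.5, "ty": 0.85, "tz": 0.28, "turn": 1, "grip": -1}, {"tx": 0.5, "ty": 0.85, "tz": 0.28, "turn": 1, "grip": -1}, {"tx": 0.5, "ty": 0.85, "tz": 0.28, "turn": 1, "grip": -1}, {"tx": 0.5, "ty": 0.85, "tz": 0.28, "turn": 1, "grip": -1}, {"tx": 0.5, "ty": 0.85, "tz": 0.28, "turn": 1, "grip": -1}, {"tx": 0.5, "ty": 0.85, "tz": 0.28, "turn": 1, "grip": -1}, {"tx": 0.5, "ty": 0.85, "tz": 0.28, "turn": 1, "grip": -1}, {"tx": 0.5, "ty": 0.85, "tz": 0.28, "turn": 1, "grip": -1}, {"tx": 0.5, "ty": 0.85, "tz": 0.28, "turn": 1, "grip": -1}])

```text
clock: 1.45
position: [0.3877, -0.2566, 0.2997]
ee_rot: [-2.45, -1.964, 0.002]
force: [0.4, -0.7, -0.1]
width: 1.003
```

Call:
drive_tool(increments=[{"tx": 0.56, "ty": 0.9, "tz": -0.05, "turn": 0.96}, {"tx": 0.56, "ty": 0.9, "tz": -0.05, "turn": 0.96}, {"tx": 0.56, "ty": 0.9, "tz": -0.05, "turn": 0.96}, {"tx": 0.56, "ty": 0.9, "tz": -0.05, "turn": 0.96}, {"tx": 0.56, "ty": 0.9, "tz": -0.05, "turn": 0.96}, {"tx": 0.56, "ty": 0.9, "tz": -0.05, "turn": 0.96}, {"tx": 0.56, "ty": 0.9, "tz": -0.05, "turn": 0.96}, {"tx": 0.56, "ty": 0.9, "tz": -0.05, "turn": 0.96}, {"tx": 0.56, "ty": 0.9, "tz": -0.05, "turn": 0.96}, {"tx": 0.56, "ty": 0.9, "tz": -0.05, "turn": 0.96}, {"tx": 0.56, "ty": 0.9, "tz": -0.05, "turn": 0.96}, {"tx": 0.56, "ty": 0.9, "tz": -0.05, "turn": 0.96}])

```text
invalid input
```

```bash
python3 - <<'E'
from h import *
im,c,s=snap("wrist","w1");print(s["joints"].round(2),s["position"],s["ee_rot"])
for y,p in((-.13,(0.6135,0.1063)),(0,(.5216,.1983)),(.13,(.4297,.2903))):print(proj(c,[*p,.1725]),proj(c,[*p,.1175]))
E
```

```text
[ 0.81  0.12 -0.38  1.74  0.05  1.3   0.2 ] [ 0.38774823 -0.25657222  0.29974936] [-2.44997933e+00 -1.96418793e+00  2.03833553e-03]
[[ 526.73022831 -484.80158967]] [[ 478.55494318 -369.36268323]]
[[ 344.4665241  -686.87058297]] [[ 331.58410283 -517.8632953 ]]
[[ 117.55382036 -938.44026224]] [[ 157.12344318 -694.13985927]]
```

View pics/w1.png

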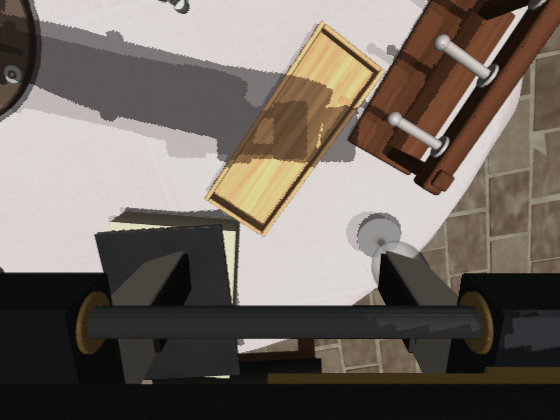

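```bash
python3 - <<'E'
from h import *
c=cam("wrist",observe())
e=onz(c,[[443,43],[395,119]],.159);r=onz(c,[[484,71],[434,144]],.15);print(e,r)
d=e[0]-e[1];print(np.linalg.norm(d),np.arctan2(-d[0],d[1]));d=r-e;print(np.arctan2(d[:,1],d[:,0]),np.linalg.norm(d,axis=1))
E
```

```text
[[ 0.54622404 -0.16580534  0.159     ]
 [ 0.4981995  -0.219623    0.159     ]] [[ 0.58367546 -0.19656096  0.15      ]
 [ 0.53378079 -0.25179121  0.15      ]]
0.0721297157068561 -0.7285761496128933
[-0.68754291 -0.73506295] [0.04929013 0.04880391]
```

Call:
drive_tool(increments=[{"tx": 0.56, "ty": 0.9, "tz": -0.05, "turn": 0.96, "grip": -1}, {"tx": 0.56, "ty": 0.9, "tz": -0.05, "turn": 0.96, "grip": -1}, {"tx": 0.56, "ty": 0.9, "tz": -0.05, "turn": 0.96, "grip": -1}, {"tx": 0.56, "ty": 0.9, "tz": -0.05, "turn": 0.96, "grip": -1}, {"tx": 0.56, "ty": 0.9, "tz": -0.05, "turn": 0.96, "grip": -1}, {"tx": 0.56, "ty": 0.9, "tz": -0.05, "turn": 0.96, "grip": -1}, {"tx": 0.56, "ty": 0.9, "tz": -0.05, "turn": 0.96, "grip": -1}, {"tx": 0.56, "ty": 0.9, "tz": -0.05, "turn": 0.96, "grip": -1}, {"tx": 0.56, "ty": 0.9, "tz": -0.05, "turn": 0.96, "grip": -1}, {"tx": 0.56, "ty": 0.9, "tz": -0.05, "turn": 0.96, "grip": -1}, {"tx": 0.56, "ty": 0.9, "tz": -0.05, "turn": 0.96, "grip": -1}, {"tx": 0.56, "ty": 0.9, "tz": -0.05, "turn": 0.96, "grip": -1}])

```text
clock: 2.7
position: [0.6118, 0.1016, 0.2797]
ee_rot: [-1.204, -2.901, 0.005]
force: [-1.0, -0.7, -0.2]
width: 0.996
```

```bash
python3 - <<'E'
from h import *
im,c,s=snap("wrist","w2");print(s["joints"].round(2),s["position"],s["ee_rot"])
for y,p in((-.13,(0.6135,0.1063)),(0,(.5216,.1983)),(.13,(.4297,.2903))):print(proj(c,[*p,.1725]),proj(c,[*p,.1175]))
E
```

```text
[ 0.19  0.46 -0.68  1.4   0.29  1.39  0.29] [0.61177573 0.10157036 0.27967417] [-1.20403317 -2.90109596  0.00452783]
[[290.79623705 190.85688014]] [[290.01413841 177.02094231]]
[[291.35456725  24.51761045]] [[290.38876229  35.77775007]]
[[ 292.09932745 -197.36339722]] [[ 290.86560847 -144.00597768]]
```

View pics/w2.png

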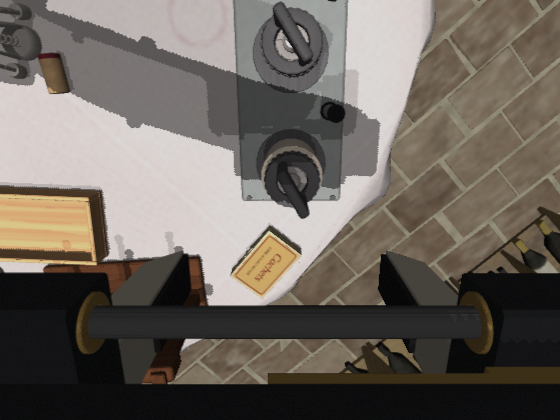

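```bash
python3 - <<'E'
from h import *
c=cam("wrist",observe())
for a in([[283,167],[302,211]],[[282,12],[305,53]]):
    p=onz(c,a,.1725);d=p[1]-p[0];print(p.mean(0),np.linalg.norm(d),"loop dir",np.degrees(np.arctan2(d[1],d[0])))
print("psi",np.degrees(2*np.arctan2(2.901,1.204))-360)
im=cv2.imread("pics/w2.png");cv2.imwrite("pics/w2c.png",cv2.resize(im[0:230,210:360],None,fx=2.6,fy=2.6,interpolation=cv2.INTER_CUBIC))
E
```

```text
[0.61381633 0.10831518 0.1725    ] 0.04263447395428137 loop dir -22.102467526261467
[0.52693525 0.1955539  0.1725    ] 0.033500582792048046 loop dir -13.170496813871774
psi -225.07976431463308
```

View pics/w2c.png

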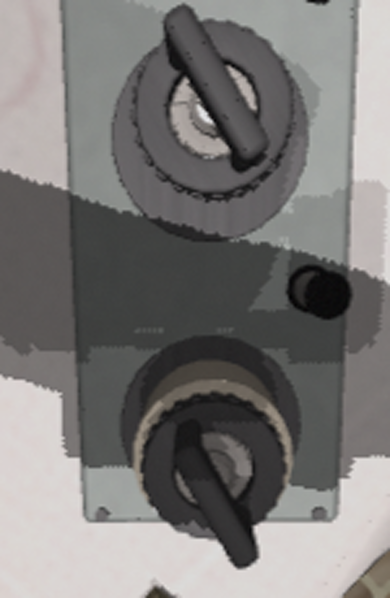

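Call:
drive_tool(increments=[{"tx": 0.005, "ty": 0.015, "tz": -0.1, "turn": 0.38, "grip": -0.5}, {"tx": 0.005, "ty": 0.015, "tz": -0.2, "turn": 0.38, "grip": -0.3}, {"tx": 0.005, "ty": 0.015, "tz": -0.25, "turn": 0.38, "grip": -0.3}, {"tx": 0.005, "ty": 0.015, "tz": -0.312, "turn": 0.38, "grip": -0.3}, {"tx": 0.005, "ty": 0.015, "tz": -0.312, "turn": 0.38, "grip": -0.3}, {"tx": 0.005, "ty": 0.015, "tz": -0.312, "turn": 0.38, "grip": 0.2}, {"tx": 0.005, "ty": 0.015, "tz": -0.312, "turn": 0.38, "grip": 1}, {"tx": 0.005, "ty": 0.015, "tz": -0.312, "turn": 0.38, "grip": 1}, {"tx": 0.005, "ty": 0.015, "tz": -0.312, "turn": 0.38, "grip": 1}, {"tx": 0.005, "ty": 0.015, "tz": -0.312, "turn": 0.38, "grip": 1}, {"tx": 0.005, "ty": 0.015, "tz": -0.312, "turn": 0.38, "grip": 1}], newtons=40)

```text
clock: 3.85
position: [0.6139, 0.1076, 0.1554]
ee_rot: [0.607, 3.082, -0.004]
force: [-0.2, 0.8, 0.3]
width: 0.175
```

Call:
drive_tool(increments=[{"tz": 0, "turn": 0, "grip": 1}, {"tz": 0, "turn": 0, "grip": 1}, {"tz": 0, "turn": 0, "grip": 1}, {"tz": 0.001, "turn": -0.1, "grip": 1}, {"tz": 0.002, "turn": -0.2, "grip": 1}, {"tz": 0.003, "turn": -0.3, "grip": 1}, {"tz": 0.004, "turn": -0.4, "grip": 1}, {"tz": 0.005, "turn": -0.5, "grip": 1}, {"tz": 0.006, "turn": -0.6, "grip": 1}, {"tz": 0.007, "turn": -0.7, "grip": 1}, {"tz": 0.008, "turn": -0.8, "grip": 1}, {"tz": 0.009, "turn": -0.9, "grip": 1}, {"tz": 0.01, "turn": -1, "grip": 1}, {"tz": 0.01, "turn": -1, "grip": 1}])

```text
invalid input
```

```bash
python3 - <<'E'
from h import *
s=observe();print(s["joints"].round(2),s["position"],s["force"],s["ft_torque"],s["width"])
im,c,s=snap("wrist","w3")
E
```

```text
[ 0.22  0.57 -0.74  1.57  0.41  1.16  0.57] [0.61388941 0.10759303 0.15537398] [-0.22110369  0.84333179  0.34171161] [ 0.08194856 -0.14361941  0.02772545] 0.1754459293311691
```

Call:
drive_tool(increments=[{"tx": 0, "ty": 0, "tz": 0, "turn": 0, "grip": 1}, {"tx": 0, "ty": 0, "tz": 0, "turn": 0, "grip": 1}, {"tx": 0, "ty": 0, "tz": 0, "turn": 0, "grip": 1}, {"tx": 0, "ty": 0, "tz": 0.001, "turn": -0.1, "grip": 1}, {"tx": 0, "ty": 0, "tz": 0.002, "turn": -0.2, "grip": 1}, {"tx": 0, "ty": 0, "tz": 0.003, "turn": -0.3, "grip": 1}, {"tx": 0, "ty": 0, "tz": 0.004, "turn": -0.4, "grip": 1}, {"tx": 0, "ty": 0, "tz": 0.005, "turn": -0.5, "grip": 1}, {"tx": 0, "ty": 0, "tz": 0.006, "turn": -0.6, "grip": 1}, {"tx": 0, "ty": 0, "tz": 0.007, "turn": -0.7, "grip": 1}, {"tx": 0, "ty": 0, "tz": 0.008, "turn": -0.8, "grip": 1}, {"tx": 0, "ty": 0, "tz": 0.009, "turn": -0.9, "grip": 1}, {"tx": 0, "ty": 0, "tz": 0.01, "turn": -1, "grip": 1}, {"tx": 0, "ty": 0, "tz": 0.01, "turn": -1, "grip": 1}])

```text
clock: 5.3
position: [0.6138, 0.1078, 0.1593]
ee_rot: [-2.068, -2.364, 0.004]
force: [-0.0, 1.4, 0.0]
width: 0.002
```

```bash
python3 - <<'E'
from h import *
s=observe();print(s["joints"].round(2),s["position"],s["force"],s["ft_torque"],s["width"])
E
```

```text
[ 0.07  0.51 -0.5   1.58  0.26  1.12 -0.35] [0.61382612 0.10777197 0.15934369] [-0.04182738  1.3959462   0.0256382 ] [-0.03675025 -0.09229381  0.01641816] 0.0016769728471534347
```

```bash
python3 - <<'E'
from h import *
im,c,s=snap("wrist","w4")
print(proj(c,[.6138,.1078,.1593]),proj(c,[.6138,.1078,.1725]))
E
```

```text
[[285.2200466  240.28117227]] [[285.22895891 249.53640328]]
```

View pics/w4.png

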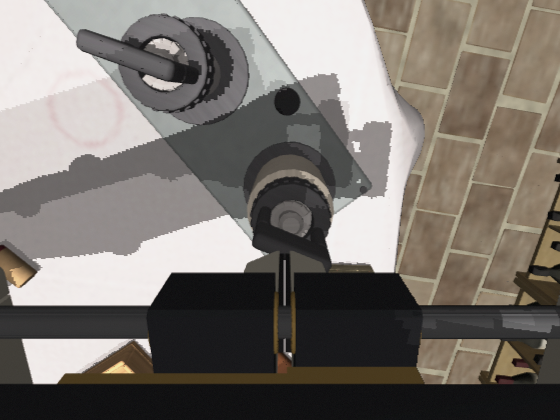

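```bash
python3 - <<'E'
from h import *
im=cv2.imread("pics/w4.png");a=cv2.resize(im[140:290,220:370],None,fx=4,fy=4,interpolation=cv2.INTER_CUBIC)
b,_,_=snap("scene","s1")
b=cv2.resize(b[180:340,140:270],None,fx=1.5,fy=1.5)
t,_,_=snap("top","t1");t=cv2.resize(t[125:250,110:260],None,fx=1.3,fy=1.3)
out=np.zeros((600,800,3),np.uint8);out[:,:600]=a;out[:240,600:795]=b;out[300:300+t.shape[0],600:795]=t[:,:195];cv2.imwrite("pics/m1.png",out)
E
```

```text
(no output)
```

View pics/m1.png

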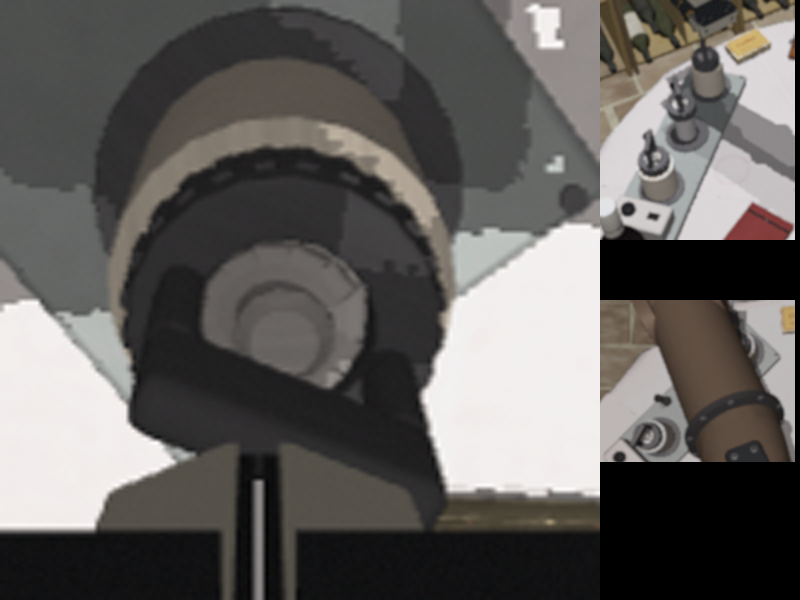

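```bash
python3 - <<'E'
from h import *
H=np.array(camera_info("wrist")["hand_eye"]);c=(camera_info("wrist"),H[:3,3],H[:3,:3])
for z in(0,-.01,-.0188,-.03,-.05):print(z,proj(c,[[0,.046,z],[0.0095,.046,z],[.0095,.065,z],[-.0095,.046,z],[-.0095,.065,z]]).round(0).tolist())
E
```

```text
0 [[364.0, 240.0], [365.0, 225.0], [398.0, 225.0], [363.0, 255.0], [395.0, 255.0]]
-0.01 [[368.0, 247.0], [369.0, 231.0], [404.0, 231.0], [367.0, 263.0], [400.0, 263.0]]
-0.0188 [[371.0, 254.0], [373.0, 237.0], [409.0, 237.0], [370.0, 270.0], [405.0, 270.0]]
-0.03 [[377.0, 263.0], [378.0, 246.0], [416.0, 246.0], [375.0, 280.0], [412.0, 280.0]]
-0.05 [[387.0, 283.0], [389.0, 264.0], [432.0, 264.0], [386.0, 301.0], [427.0, 301.0]]
```

Call:
drive_tool(increments=[{"tx": 0, "ty": 0, "tz": 0.04, "turn": 0.3, "grip": -0.3}, {"tx": 0, "ty": 0, "tz": 0.04, "turn": 0.6, "grip": -0.3}, {"tx": 0, "ty": 0, "tz": 0.04, "turn": 1, "grip": -0.3}, {"tx": 0, "ty": 0, "tz": 0.04, "turn": 1, "grip": -0.3}, {"tx": 0, "ty": 0, "tz": 0.04, "turn": 1, "grip": -0.3}, {"tx": 0, "ty": 0, "tz": 0.04, "turn": 1, "grip": -0.3}, {"tx": 0, "ty": 0, "tz": 0.04, "turn": 1, "grip": -0.3}, {"tx": 0, "ty": 0, "tz": 0.04, "turn": 1, "grip": -0.3}, {"tx": 0, "ty": 0, "tz": -0.03, "turn": 1, "grip": -0.3}, {"tx": 0, "ty": 0, "tz": -0.073, "turn": 1, "grip": -0.3}, {"tx": 0, "ty": 0, "tz": -0.073, "turn": 1, "grip": 0.3}, {"tx": 0, "ty": 0, "tz": -0.073, "turn": 1, "grip": 1}, {"tx": 0, "ty": 0, "tz": -0.073, "turn": 1, "grip": 1}, {"tx": 0, "ty": 0, "tz": -0.073, "turn": 1, "grip": 1}, {"tx": 0, "ty": 0, "tz": -0.073, "turn": 1, "grip": 1}, {"tx": 0, "ty": 0, "tz": -0.073, "turn": 1, "grip": 1}, {"tx": 0, "ty": 0, "tz": -0.073, "turn": 1, "grip": 1}, {"tx": 0, "ty": 0, "tz": -0.073, "turn": 1, "grip": 1}])

```text
clock: 7.25
position: [0.6139, 0.1077, 0.1302]
ee_rot: [0.603, 3.082, -0.004]
force: [0.5, 0.5, 2.3]
width: 0.099
```

```bash
python3 - <<'E'
from h import *
im,c,s=snap("wrist","w5");print(s["joints"].round(2),s["position"],s["force"],s["ft_torque"],s["width"])
a=cv2.resize(im[100:300,190:390],None,fx=3,fy=3,interpolation=cv2.INTER_CUBIC);cv2.imwrite("pics/w5c.png",a)
E
```

```text
[ 0.21  0.59 -0.73  1.6   0.43  1.11  0.56] [0.61393743 0.10769994 0.1302482 ] [0.49728485 0.52107803 2.31409477] [ 0.03146504 -0.15336624 -0.12141942] 0.09908738720497792
```

View pics/w5c.png

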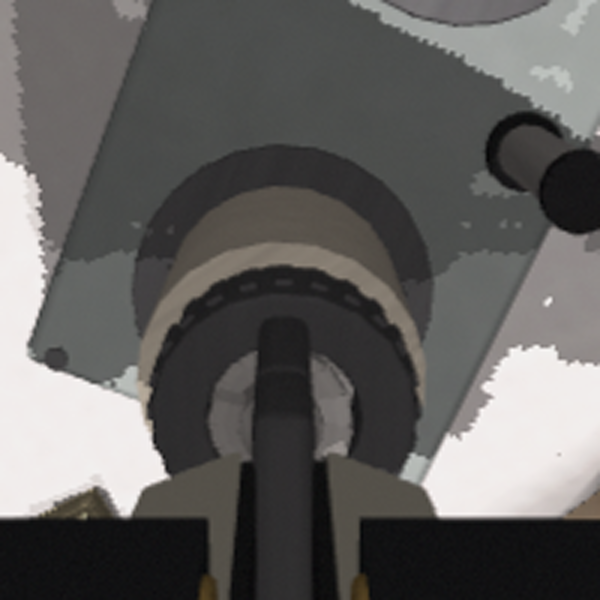

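Call:
drive_tool(increments=[{"tx": 0, "ty": 0, "tz": 0, "turn": 0, "grip": 0.5}, {"tx": 0, "ty": 0, "tz": 0, "turn": 0, "grip": 0.5}, {"tx": 0, "ty": 0, "tz": -0.023, "turn": 0, "grip": 0.5}, {"tx": 0, "ty": 0, "tz": -0.023, "turn": 0, "grip": 1}, {"tx": 0, "ty": 0, "tz": -0.023, "turn": 0, "grip": 1}, {"tx": 0, "ty": 0, "tz": -0.023, "turn": 0, "grip": 1}, {"tx": 0, "ty": 0, "tz": -0.023, "turn": 0, "grip": 1}, {"tx": 0, "ty": 0, "tz": -0.023, "turn": 0, "grip": 1}, {"tx": 0, "ty": 0, "tz": -0.022, "turn": -0.1, "grip": 1}, {"tx": 0, "ty": 0, "tz": -0.021, "turn": -0.2, "grip": 1}, {"tx": 0, "ty": 0, "tz": -0.02, "turn": -0.3, "grip": 1}, {"tx": 0, "ty": 0, "tz": -0.019, "turn": -0.4, "grip": 1}, {"tx": 0, "ty": 0, "tz": -0.018, "turn": -0.5, "grip": 1}, {"tx": 0, "ty": 0, "tz": -0.017, "turn": -0.6, "grip": 1}, {"tx": 0, "ty": 0, "tz": -0.016, "turn": -0.7, "grip": 1}, {"tx": 0, "ty": 0, "tz": -0.015, "turn": -0.8, "grip": 1}, {"tx": 0, "ty": 0, "tz": -0.014, "turn": -0.9, "grip": 1}, {"tx": 0, "ty": 0, "tz": -0.013, "turn": -1, "grip": 1}, {"tx": 0, "ty": 0, "tz": -0.013, "turn": -1, "grip": 1}], newtons=50)

```text
clock: 9.2
position: [0.6154, 0.1095, 0.125]
ee_rot: [2.067, 2.366, 0.002]
force: [5.5, 4.3, -10.1]
width: 0.101
```

```bash
python3 - <<'E'
from h import *
s=observe();print(s["joints"].round(2),s["position"],s["force"],s["ft_torque"],s["width"])
E
```

```text
[ 0.05  0.54 -0.47  1.62  0.27  1.05 -0.36] [0.6153777  0.1095025  0.12504632] [  5.54429736   4.27128737 -10.09281982] [ 1.10701632 -1.81771219 -0.04212893] 0.10141996734373175
```

Call:
drive_tool(increments=[{"tx": 0.002, "ty": 0.002, "tz": 0, "turn": -0.1, "grip": 1}, {"tx": 0.002, "ty": 0.002, "tz": 0.001, "turn": -0.2, "grip": 1}, {"tx": 0.002, "ty": 0.002, "tz": 0.002, "turn": -0.3, "grip": 1}, {"tx": 0.002, "ty": 0.002, "tz": 0.003, "turn": -0.4, "grip": 1}, {"tx": 0.002, "ty": 0.002, "tz": 0.004, "turn": -0.5, "grip": 1}, {"tx": 0.002, "ty": 0.002, "tz": 0.005, "turn": -0.6, "grip": 1}, {"tx": 0.002, "ty": 0.002, "tz": 0.006, "turn": -0.7, "grip": 1}, {"tx": 0.002, "ty": 0.002, "tz": 0.007, "turn": -0.8, "grip": 1}, {"tx": 0.002, "ty": 0.002, "tz": 0.008, "turn": -0.9, "grip": 1}, {"tx": 0.002, "ty": 0.002, "tz": 0.009, "turn": -1, "grip": 1}, {"tx": 0.002, "ty": 0.002, "tz": 0.009, "turn": -1, "grip": 1}])

```text
clock: 10.3
position: [0.6192, 0.1096, 0.1288]
ee_rot: [2.972, 1.008, 0.009]
force: [10.3, -1.7, -9.7]
width: 0.101
```

Call:
drive_tool(increments=[{"tx": 0, "ty": 0, "tz": 0.001, "turn": -0.1, "grip": 1}, {"tx": 0, "ty": 0, "tz": 0.002, "turn": -0.2, "grip": 1}, {"tx": 0, "ty": 0, "tz": 0.003, "turn": -0.3, "grip": 1}, {"tx": 0, "ty": 0, "tz": 0.003, "turn": -0.4, "grip": 1}, {"tx": 0, "ty": 0, "tz": 0.003, "turn": -0.5, "grip": 1}, {"tx": 0, "ty": 0, "tz": 0.003, "turn": -0.5, "grip": 1}])

```text
clock: 10.9
position: [0.6214, 0.1082, 0.1309]
ee_rot: [3.13, 0.197, 0.014]
force: [5.2, -3.6, -0.7]
width: 0.105
```

```bash
python3 - <<'E'
from h import *
s=observe();print(s["joints"].round(2),s["position"],s["force"],s["ft_torque"],s["width"])
E
```

```text
[-0.2   0.49 -0.09  1.63  0.06  1.01 -1.75] [0.62138362 0.10817642 0.13088804] [ 5.2289934  -3.63912705 -0.72130363] [-1.00981838 -1.39307231  0.04057998] 0.10500306033385808
```

Call:
drive_tool(increments=[{"tx": 0, "ty": 0, "tz": 0.02, "turn": 0, "grip": 1}, {"tx": 0, "ty": 0, "tz": 0.05, "turn": 0, "grip": 1}, {"tx": 0, "ty": 0, "tz": 0.08, "turn": 0, "grip": 1}, {"tx": 0, "ty": 0, "tz": 0.12, "turn": 0, "grip": 1}, {"tx": 0, "ty": 0, "tz": 0.2, "turn": 0, "grip": 1}, {"tx": 0, "ty": 0, "tz": 0.3, "turn": 0, "grip": 1}, {"tx": 0, "ty": 0, "tz": 0.3, "turn": 0, "grip": 1}])

```text
clock: 11.6
position: [0.6242, 0.1096, 0.258]
ee_rot: [3.132, 0.199, 0.03]
force: [0.3, 0.5, -1.6]
width: 0.107
```

```bash
python3 - <<'E'
from h import *
im,c,s=snap("wrist","w6");print(s["joints"].round(2),s["position"],s["force"],s["ft_torque"],s["width"])
b,_,_=snap("scene","s2")
a=np.zeros((420,800,3),np.uint8);a[:,:560]=im;a[:240,560:]=cv2.resize(b[170:330,140:300],(240,240));a[240:,560:]=cv2.resize(b[60:180,300:480],(240,180))[:180];cv2.imwrite("pics/m2.png",a)
E
```

```text
[-0.21  0.4  -0.08  1.46  0.04  1.27 -1.74] [0.62417591 0.10959741 0.2580377 ] [ 0.33698559  0.52740546 -1.60494284] [ 0.07023511 -0.05697792 -0.03405438] 0.10679263911855649
```

View pics/m2.png

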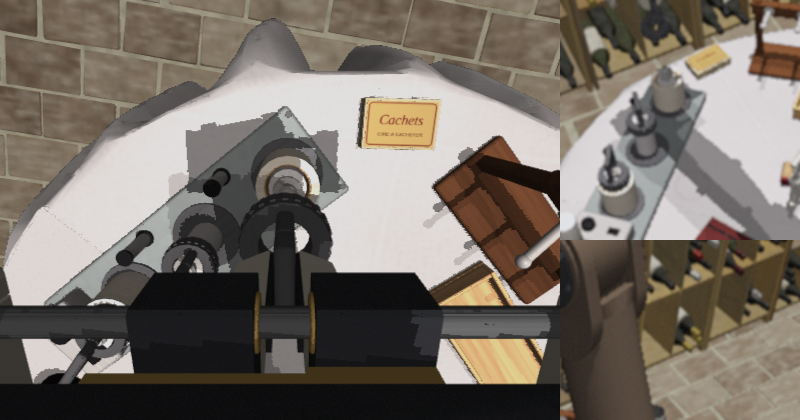

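Call:
drive_tool(increments=[{"tx": -0.15, "ty": -0.472, "tz": 0, "turn": 0.683, "grip": 1}, {"tx": -0.15, "ty": -0.472, "tz": 0, "turn": 0.683, "grip": 1}, {"tx": -0.15, "ty": -0.472, "tz": 0, "turn": 0.683, "grip": 1}, {"tx": -0.15, "ty": -0.472, "tz": 0, "turn": 0.683, "grip": 1}, {"tx": -0.15, "ty": -0.472, "tz": 0, "turn": 0.683, "grip": 1}, {"tx": -0.15, "ty": -0.472, "tz": 0, "turn": 0.683, "grip": 1}, {"tx": -0.15, "ty": -0.472, "tz": -0.1, "turn": 0.683, "grip": 1}, {"tx": -0.15, "ty": -0.472, "tz": -0.2, "turn": 0.683, "grip": 1}, {"tx": -0.15, "ty": -0.472, "tz": -0.286, "turn": 0.683, "grip": 1}, {"tx": -0.15, "ty": -0.472, "tz": -0.286, "turn": 0.683, "grip": 1}, {"tx": -0.15, "ty": -0.472, "tz": -0.286, "turn": 0.683, "grip": 1}])

```text
clock: 12.8
position: [0.5618, -0.0785, 0.1384]
ee_rot: [-2.867, -1.283, -0.018]
force: [1.3, 1.1, -1.0]
width: 0.104
```

```bash
python3 - <<'E'
from h import *
im,c,s=snap("wrist","w7");print(s["joints"].round(2),s["position"],s["force"],s["ee_rot"],s["width"])
u=np.array([.745,-.667])
for t in([.594,-.112],[.5462,-.1658],[.4982,-.2196]):
  print(proj(c,[[*t,.159],[*(np.array(t)+.056*u),.15]]).round(0).tolist())
im2,_,_=snap("top","t7")
a=np.zeros((420,800,3),np.uint8);a[:,:560]=im;a[:300,560:]=cv2.resize(im2[120:270,250:370],(240,300));cv2.imwrite("pics/m3.png",a)
E
```

```text
[ 0.17  0.39 -0.16  1.78  0.07  0.97 -0.75] [ 0.56180047 -0.07846044  0.1383693 ] [ 1.31598214  1.05043812 -0.95093322] [-2.86676126 -1.28271394 -0.01822537] 0.10436856031035849
[[372.0, 260.0], [468.0, 253.0]]
[[363.0, 372.0], [451.0, 361.0]]
[[357.0, 464.0], [437.0, 451.0]]
```

View pics/m3.png

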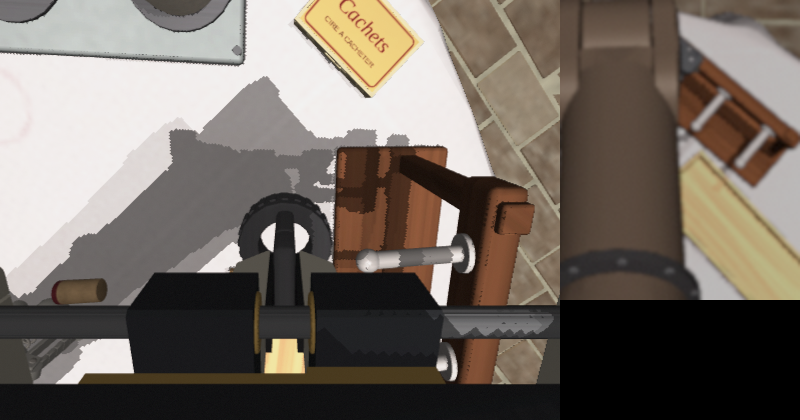

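Call:
drive_tool(increments=[{"tx": 0, "ty": 0, "tz": 0.018, "turn": 0, "grip": 1}, {"tx": 0, "ty": 0, "tz": 0.018, "turn": 0, "grip": 1}, {"tx": 0.03, "ty": -0.026, "tz": 0.018, "turn": 0, "grip": 1}, {"tx": 0.06, "ty": -0.052, "tz": 0.018, "turn": 0, "grip": 1}, {"tx": 0.09, "ty": -0.078, "tz": 0.018, "turn": 0, "grip": 1}, {"tx": 0.115, "ty": -0.1, "tz": 0.018, "turn": 0, "grip": 1}, {"tx": 0.133, "ty": -0.116, "tz": 0.018, "turn": 0, "grip": 1}, {"tx": 0.133, "ty": -0.116, "tz": 0.018, "turn": 0, "grip": 1}, {"tx": 0.133, "ty": -0.116, "tz": 0.018, "turn": 0, "grip": 1}])

```text
clock: 13.8
position: [0.6164, -0.1252, 0.1473]
ee_rot: [2.866, 1.283, 0.024]
force: [0.4, -0.4, -1.5]
width: 0.102
```

Call:
drive_tool(increments=[{"tx": 0, "ty": 0, "tz": -0.01, "turn": 0, "grip": 1}, {"tx": 0, "ty": 0, "tz": -0.02, "turn": 0, "grip": 1}, {"tx": 0, "ty": 0, "tz": -0.03, "turn": 0, "grip": 1}, {"tx": 0, "ty": 0, "tz": -0.03, "turn": 0, "grip": 1}])

```text
clock: 14.2
position: [0.6158, -0.1251, 0.1345]
ee_rot: [2.867, 1.284, 0.022]
force: [-0.3, -0.0, -1.6]
width: 0.105
```

Call:
drive_tool(increments=[{"tx": 0, "ty": 0, "tz": -0.004, "turn": 0, "grip": 1}, {"tx": 0, "ty": 0, "tz": -0.008, "turn": 0, "grip": 1}, {"tx": 0, "ty": 0, "tz": -0.008, "turn": 0, "grip": 1}])

```text
clock: 14.5
position: [0.6159, -0.125, 0.1318]
ee_rot: [2.867, 1.283, 0.023]
force: [-2.3, -0.0, 2.6]
width: 0.103
```

Call:
drive_tool(increments=[{"tx": 0, "ty": 0, "tz": 0, "turn": 0, "grip": 0.6}, {"tx": 0, "ty": 0, "tz": 0, "turn": 0, "grip": 0.55}, {"tx": 0, "ty": 0, "tz": 0, "turn": 0, "grip": 0.55}, {"tx": 0, "ty": 0, "tz": 0.05, "turn": 0, "grip": 0.55}, {"tx": 0, "ty": 0, "tz": 0.1, "turn": 0, "grip": 0.5}, {"tx": 0, "ty": 0, "tz": 0.2, "turn": 0, "grip": 0}, {"tx": -0.05, "ty": 0.1, "tz": 0.3, "turn": 0, "grip": -0.3}, {"tx": -0.05, "ty": 0.1, "tz": 0.3, "turn": 0, "grip": -0.3}, {"tx": -0.05, "ty": 0.1, "tz": 0.3, "turn": 0, "grip": -0.3}])

```text
clock: 15.4
position: [0.5965, -0.0833, 0.2535]
ee_rot: [2.864, 1.287, 0.028]
force: [-0.4, -0.5, -0.3]
width: 0.549
```

```bash
python3 - <<'E'
from h import *
im,c,s=snap("wrist","w8");print(s["joints"].round(2),s["position"],s["force"],s["ee_rot"],s["width"])
print(proj(c,[[.612,-.128,.184],[.612,-.128,.155]]).round(0).tolist())
cv2.imwrite("pics/w8c.png",im[150:,:])
E
```

```text
[ 0.17  0.35 -0.16  1.54  0.05  1.24 -0.72] [ 0.59654435 -0.08328053  0.25347913] [-0.36730035 -0.49833104 -0.31090184] [2.86376406 1.28696397 0.02752837] 0.5490608647871208
[[336.0, 235.0], [331.0, 223.0]]
```

Call:
drive_tool(increments=[{"tx": -0.176, "ty": 0.7, "tz": 0.066, "turn": 1, "grip": -0.5}, {"tx": -0.176, "ty": 0.7, "tz": 0.066, "turn": 1, "grip": -0.5}, {"tx": -0.176, "ty": 0.7, "tz": 0.066, "turn": 1, "grip": -0.5}, {"tx": -0.176, "ty": 0.7, "tz": 0.066, "turn": 1, "grip": -0.5}, {"tx": -0.176, "ty": 0.7, "tz": 0.066, "turn": 1, "grip": -0.5}, {"tx": -0.176, "ty": 0.7, "tz": 0.066, "turn": 1, "grip": -0.5}, {"tx": -0.176, "ty": 0.7, "tz": 0.066, "turn": 1, "grip": -0.5}, {"tx": -0.176, "ty": 0.7, "tz": 0.066, "turn": 1, "grip": -0.5}, {"tx": -0.176, "ty": 0.7, "tz": 0.066, "turn": 1, "grip": -0.5}])

```text
clock: 16.35
position: [0.5261, 0.193, 0.2766]
ee_rot: [-1.845, -2.534, -0.018]
force: [-0.2, -0.4, -0.1]
width: 0.749
```

Call:
drive_tool(increments=[{"tx": 0, "ty": 0, "tz": 0, "turn": 0.45, "grip": -0.5}, {"tx": 0, "ty": 0, "tz": 0, "turn": 0.45, "grip": -0.5}, {"tx": 0, "ty": 0, "tz": 0, "turn": 0.45, "grip": -0.5}, {"tx": 0, "ty": 0, "tz": 0, "turn": 0.45, "grip": -0.5}, {"tx": 0, "ty": 0, "tz": 0, "turn": 0.45, "grip": -0.5}])

```text
clock: 16.85
position: [0.5265, 0.1916, 0.2761]
ee_rot: [-1.213, -2.887, -0.014]
force: [0.3, 0.1, -0.3]
width: 0.747
```

```bash
python3 - <<'E'
from h import *
im,c,s=snap("wrist","w9");print(s["joints"].round(2),s["position"],s["force"],s["ee_rot"],s["width"])
for p in((.618,.106),(.526,.198),(.434,.290)):print(proj(c,[*p,.1725]).round(0),proj(c,[*p,.1175]).round(0))
o=np.zeros((500,800,3),np.uint8);o[:,:400]=cv2.resize(im[0:250,190:390],(400,500));
w=cv2.imread("pics/w8.png");o[:375,400:]=cv2.resize(w[120:420,150:470],(400,375));cv2.imwrite("pics/m4.png",o)
E
```

```text
[-0.03  0.33 -0.55  1.56  0.16  1.3   0.18] [0.52653802 0.19158558 0.27608661] [ 0.28347764  0.11913822 -0.28579468] [-1.2125497  -2.8873983  -0.01361835] 0.7466428827353493
[[290. 322.]] [[289. 293.]]
[[289. 190.]] [[288. 177.]]
[[288.  22.]] [[287.  34.]]
```

View pics/m4.png

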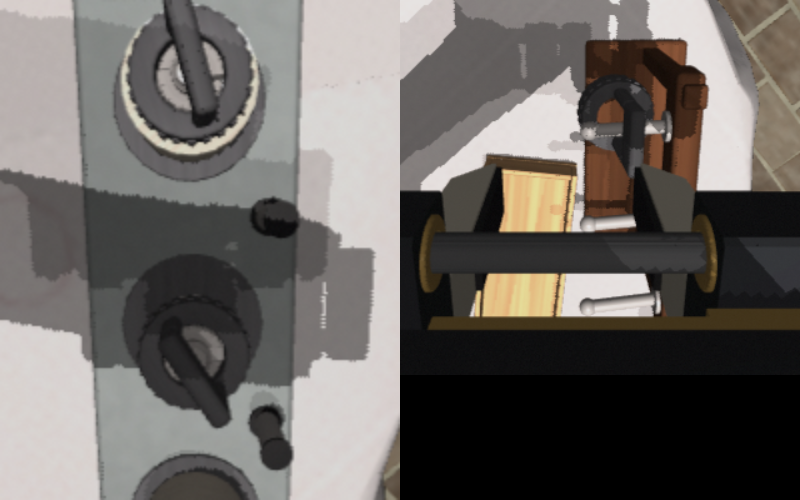

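```bash
python3 - <<'E'
from h import *
c=cam("wrist",observe())
for a in([[274.5,166],[300,206]],[[277,5],[291.5,53]]):
    p=onz(c,a,.1725);d=p[1]-p[0];print(p.mean(0),np.linalg.norm(d),"loop dir",np.degrees(np.arctan2(d[1],d[0]))+180)
s=observe();print(np.degrees(2*np.arctan2(s["ee_rot"][1],s["ee_rot"][0])))
E
```

```text
[0.52232506 0.19954881 0.1725    ] 0.041234348193913396 loop dir 166.36472199900774
[0.43538004 0.28454288 0.1725    ] 0.0347067669819102 loop dir 152.80417422201734
-225.51556144503326
```

Call:
drive_tool(increments=[{"tx": -0.005, "ty": 0.017, "tz": -0.1, "turn": 0.435, "grip": -0.3}, {"tx": -0.005, "ty": 0.017, "tz": -0.2, "turn": 0.435, "grip": -0.3}, {"tx": -0.005, "ty": 0.017, "tz": -0.25, "turn": 0.435, "grip": -0.3}, {"tx": -0.005, "ty": 0.017, "tz": -0.32, "turn": 0.435, "grip": -0.3}, {"tx": -0.005, "ty": 0.017, "tz": -0.388, "turn": 0.435, "grip": -0.3}, {"tx": -0.005, "ty": 0.017, "tz": -0.388, "turn": 0.435, "grip": 0.3}, {"tx": -0.005, "ty": 0.017, "tz": -0.388, "turn": 0.435, "grip": 1}, {"tx": -0.005, "ty": 0.017, "tz": -0.388, "turn": 0.435, "grip": 1}, {"tx": -0.005, "ty": 0.017, "tz": -0.388, "turn": 0.435, "grip": 1}, {"tx": -0.005, "ty": 0.017, "tz": -0.388, "turn": 0.435, "grip": 1}, {"tx": -0.005, "ty": 0.017, "tz": -0.388, "turn": 0.435, "grip": 1}, {"tx": -0.005, "ty": 0.017, "tz": -0.388, "turn": 0.435, "grip": 1}])

```text
clock: 18.1
position: [0.5246, 0.1984, 0.1214]
ee_rot: [-0.529, -3.086, -0.01]
force: [0.3, 0.0, 2.0]
width: 0.107
```

Call:
drive_tool(increments=[{"tx": 0, "ty": 0, "tz": 0, "turn": 0, "grip": 1}, {"tx": 0, "ty": 0, "tz": 0.001, "turn": -0.1, "grip": 1}, {"tx": 0, "ty": 0, "tz": 0.002, "turn": -0.2, "grip": 1}, {"tx": 0, "ty": 0, "tz": 0.003, "turn": -0.3, "grip": 1}, {"tx": 0, "ty": 0, "tz": 0.004, "turn": -0.4, "grip": 1}, {"tx": 0, "ty": 0, "tz": 0.005, "turn": -0.5, "grip": 1}, {"tx": 0, "ty": 0, "tz": 0.006, "turn": -0.6, "grip": 1}, {"tx": 0, "ty": 0, "tz": 0.007, "turn": -0.7, "grip": 1}, {"tx": 0, "ty": 0, "tz": 0.008, "turn": -0.8, "grip": 1}, {"tx": 0, "ty": 0, "tz": 0.009, "turn": -0.9, "grip": 1}, {"tx": 0, "ty": 0, "tz": 0.01, "turn": -1, "grip": 1}, {"tx": 0, "ty": 0, "tz": 0.01, "turn": -1, "grip": 1}])

```text
clock: 19.3
position: [0.5246, 0.1985, 0.1253]
ee_rot: [-2.005, -2.41, -0.017]
force: [1.3, -0.7, -2.7]
width: 0.101
```

Call:
drive_tool(increments=[{"tx": 0.001, "ty": 0, "tz": 0.001, "turn": -0.1, "grip": 1}, {"tx": 0.002, "ty": 0, "tz": 0.002, "turn": -0.2, "grip": 1}, {"tx": 0.003, "ty": 0, "tz": 0.003, "turn": -0.3, "grip": 1}, {"tx": 0.004, "ty": 0, "tz": 0.004, "turn": -0.4, "grip": 1}, {"tx": 0.004, "ty": 0, "tz": 0.005, "turn": -0.5, "grip": 1}, {"tx": 0.004, "ty": 0, "tz": 0.006, "turn": -0.6, "grip": 1}, {"tx": 0.004, "ty": 0, "tz": 0.007, "turn": -0.7, "grip": 1}, {"tx": 0.004, "ty": 0, "tz": 0.008, "turn": -0.8, "grip": 1}, {"tx": 0.004, "ty": 0, "tz": 0.009, "turn": -0.9, "grip": 1}, {"tx": 0.004, "ty": 0, "tz": 0.01, "turn": -1, "grip": 1}, {"tx": 0.004, "ty": 0, "tz": 0.01, "turn": -1, "grip": 1}])

```text
clock: 20.4
position: [0.5262, 0.1984, 0.1291]
ee_rot: [2.947, 1.088, 0.019]
force: [1.3, -0.9, -1.9]
width: 0.104
```

Call:
drive_tool(increments=[{"tx": 0, "ty": 0, "tz": 0.001, "turn": -0.1, "grip": 1}, {"tx": 0, "ty": 0, "tz": 0.002, "turn": -0.2, "grip": 1}, {"tx": 0, "ty": 0, "tz": 0.003, "turn": -0.3, "grip": 1}, {"tx": 0, "ty": 0, "tz": 0.003, "turn": -0.4, "grip": 1}, {"tx": 0, "ty": 0, "tz": 0.003, "turn": -0.5, "grip": 1}, {"tx": 0, "ty": 0, "tz": 0.003, "turn": -0.5, "grip": 1}])

```text
clock: 21.0
position: [0.5267, 0.1981, 0.1303]
ee_rot: [3.124, 0.293, 0.019]
force: [1.8, -1.7, -0.8]
width: 0.106
```

Call:
drive_tool(increments=[{"tx": 0, "ty": 0, "tz": 0.03, "turn": 0, "grip": 1}, {"tx": 0, "ty": 0, "tz": 0.07, "turn": 0, "grip": 1}, {"tx": 0, "ty": 0, "tz": 0.12, "turn": 0, "grip": 1}, {"tx": 0, "ty": 0, "tz": 0.2, "turn": 0, "grip": 1}, {"tx": 0, "ty": 0, "tz": 0.3, "turn": 0, "grip": 1}, {"tx": -0.034, "ty": -0.83, "tz": 0.3, "turn": 0.625, "grip": 1}, {"tx": -0.034, "ty": -0.83, "tz": 0.3, "turn": 0.625, "grip": 1}, {"tx": -0.034, "ty": -0.83, "tz": 0.3, "turn": 0.625, "grip": 1}, {"tx": -0.034, "ty": -0.83, "tz": 0.3, "turn": 0.625, "grip": 1}, {"tx": -0.034, "ty": -0.83, "tz": 0.3, "turn": 0.625, "grip": 1}, {"tx": -0.034, "ty": -0.83, "tz": 0.3, "turn": 0.625, "grip": 1}, {"tx": -0.034, "ty": -0.83, "tz": 0.3, "turn": 0.625, "grip": 1}, {"tx": -0.034, "ty": -0.83, "tz": 0.2, "turn": 0.625, "grip": 1}, {"tx": -0.034, "ty": -0.83, "tz": 0.1, "turn": 0.625, "grip": 1}, {"tx": -0.034, "ty": -0.83, "tz": 0.04, "turn": 0.625, "grip": 1}, {"tx": -0.034, "ty": -0.83, "tz": 0.04, "turn": 0.625, "grip": 1}, {"tx": -0.034, "ty": -0.83, "tz": 0.04, "turn": 0.625, "grip": 1}])

```text
clock: 22.7
position: [0.5133, -0.1336, 0.1474]
ee_rot: [-2.865, -1.287, -0.021]
force: [0.7, 0.2, -1.8]
width: 0.108
```

```bash
python3 - <<'E'
from h import *
im,c,s=snap("wrist","w10");print(s["joints"].round(2),s["position"],s["force"],s["ee_rot"],s["width"])
u=np.array([.745,-.667])
t=np.array([.5462-.0015,-.1658+.0013])
print(proj(c,[[*t,.159],[*(t+.056*u),.15]]).round(0).tolist())
h=cv2.cvtColor(im,cv2.COLOR_BGR2HSV);m=cv2.inRange(h,(0,0,110),(180,50,255));m[:, :340]=0;m[:230]=0;m[300:]=0;m[:,480:]=0
for k in cv2.findContours(m,0,2)[0]:
  if cv2.contourArea(k)>60:print(cv2.boundingRect(k),cv2.minAreaRect(k))
E
```

```text
[ 0.09  0.32  0.09  1.87 -0.04  0.94 -0.53] [ 0.51334652 -0.13358396  0.14736124] [ 0.70736021  0.1751079  -1.82537329] [-2.8653758  -1.28709083 -0.02080488] 0.1080171285098772
[[364.0, 251.0], [457.0, 245.0]]
(361, 244, 35, 19) ((377.1466369628906, 252.0197296142578), (16.185197830200195, 35.457740783691406), 79.2156982421875)
(409, 239, 48, 61) ((427.6500549316406, 263.550048828125), (43.955657958984375, 63.245548248291016), 18.43494987487793)
(456, 230, 12, 34) ((462.0325012207031, 246.714111328125), (10.072427749633789, 33.242034912109375), 3.4682295322418213)
(433, 230, 14, 9) ((439.5, 234.0), (8.0, 13.0), 90.0)
```

Call:
drive_tool(increments=[{"tx": 0.03, "ty": -0.027, "tz": 0, "turn": 0, "grip": 1}, {"tx": 0.06, "ty": -0.054, "tz": 0, "turn": 0, "grip": 1}, {"tx": 0.09, "ty": -0.081, "tz": 0, "turn": 0, "grip": 1}, {"tx": 0.115, "ty": -0.104, "tz": 0, "turn": 0, "grip": 1}, {"tx": 0.13, "ty": -0.118, "tz": 0, "turn": 0, "grip": 1}, {"tx": 0.13, "ty": -0.118, "tz": 0, "turn": 0, "grip": 1}, {"tx": 0.13, "ty": -0.118, "tz": -0.015, "turn": 0, "grip": 1}, {"tx": 0.13, "ty": -0.118, "tz": -0.028, "turn": 0, "grip": 1}, {"tx": 0.13, "ty": -0.118, "tz": -0.033, "turn": 0, "grip": 1}, {"tx": 0.13, "ty": -0.118, "tz": -0.033, "turn": 0, "grip": 1}])

```text
clock: 23.75
position: [0.5656, -0.1806, 0.1344]
ee_rot: [2.866, 1.287, 0.022]
force: [0.5, 1.1, -0.6]
width: 0.102
```

Call:
drive_tool(increments=[{"tx": 0, "ty": 0, "tz": -0.004, "turn": 0, "grip": 1}, {"tx": 0, "ty": 0, "tz": -0.007, "turn": 0, "grip": 1}, {"tx": 0, "ty": 0, "tz": -0.007, "turn": 0, "grip": 1}])

```text
clock: 24.05
position: [0.5659, -0.1806, 0.1326]
ee_rot: [2.865, 1.287, 0.024]
force: [-2.5, 0.2, 7.5]
width: 0.105
```

Call:
drive_tool(increments=[{"tx": 0, "ty": 0, "tz": 0, "turn": 0, "grip": 0.6}, {"tx": 0, "ty": 0, "tz": 0, "turn": 0, "grip": 0.55}, {"tx": 0, "ty": 0, "tz": 0, "turn": 0, "grip": 0.55}, {"tx": 0, "ty": 0, "tz": 0.05, "turn": 0, "grip": 0.55}, {"tx": 0, "ty": 0, "tz": 0.1, "turn": 0, "grip": 0.5}, {"tx": 0, "ty": 0, "tz": 0.2, "turn": 0, "grip": 0}, {"tx": -0.1, "ty": 0.2, "tz": 0.32, "turn": 0, "grip": -0.3}, {"tx": -0.15, "ty": 0.55, "tz": 0.36, "turn": 0.9, "grip": -0.3}, {"tx": -0.15, "ty": 0.55, "tz": 0.36, "turn": 0.9, "grip": -0.3}, {"tx": -0.15, "ty": 0.55, "tz": 0.36, "turn": 0.9, "grip": -0.3}, {"tx": -0.15, "ty": 0.55, "tz": 0.36, "turn": 0.9, "grip": -0.3}, {"tx": -0.15, "ty": 0.55, "tz": 0.36, "turn": 0.9, "grip": -0.3}, {"tx": -0.15, "ty": 0.55, "tz": 0.36, "turn": 0.9, "grip": -0.3}, {"tx": -0.15, "ty": 0.55, "tz": 0.36, "turn": 0.9, "grip": -0.3}])

```text
clock: 25.45
position: [0.5058, 0.0397, 0.2766]
ee_rot: [-1.957, -2.449, -0.021]
force: [-0.4, 0.2, -0.1]
width: 0.648
```

Call:
drive_tool(increments=[{"tx": -0.18, "ty": 0.62, "tz": 0, "turn": 0.787, "grip": -0.3}, {"tx": -0.18, "ty": 0.62, "tz": 0, "turn": 0.787, "grip": -0.3}, {"tx": -0.18, "ty": 0.62, "tz": 0, "turn": 0.787, "grip": -0.3}, {"tx": -0.18, "ty": 0.62, "tz": 0, "turn": 0.787, "grip": -0.3}, {"tx": -0.18, "ty": 0.62, "tz": 0, "turn": 0.787, "grip": -0.3}, {"tx": -0.18, "ty": 0.62, "tz": 0, "turn": 0.787, "grip": -0.3}, {"tx": -0.18, "ty": 0.62, "tz": 0, "turn": 0.787, "grip": -0.3}, {"tx": -0.18, "ty": 0.62, "tz": 0, "turn": 0.787, "grip": -0.3}])

```text
clock: 26.25
position: [0.4343, 0.2867, 0.2764]
ee_rot: [-0.817, -3.022, -0.015]
force: [-0.3, -0.7, -1.1]
width: 0.645
```

```bash
python3 - <<'E'
from h import *
im,c,s=snap("wrist","w11");print(s["joints"].round(2),s["position"],s["force"],s["ee_rot"],s["width"])
print(proj(c,[.434,.290,.1725]).round(0))
t,_,_=snap("top","t11")
o=np.zeros((600,800,3),np.uint8);o[:500,:400]=cv2.resize(im[80:280,200:360],(400,500));o[:400,400:]=cv2.resize(t[130:290,270:430],(400,400));cv2.imwrite("pics/m5.png",o)
E
```

```text
[-0.35  0.23 -0.4   1.66  0.08  1.26  0.28] [0.43433923 0.28665891 0.27637987] [-0.26934086 -0.69380683 -1.10600398] [-0.81673218 -3.02219992 -0.01457989] 0.6453657456462485
[[288. 194.]]
```

View pics/m5.png

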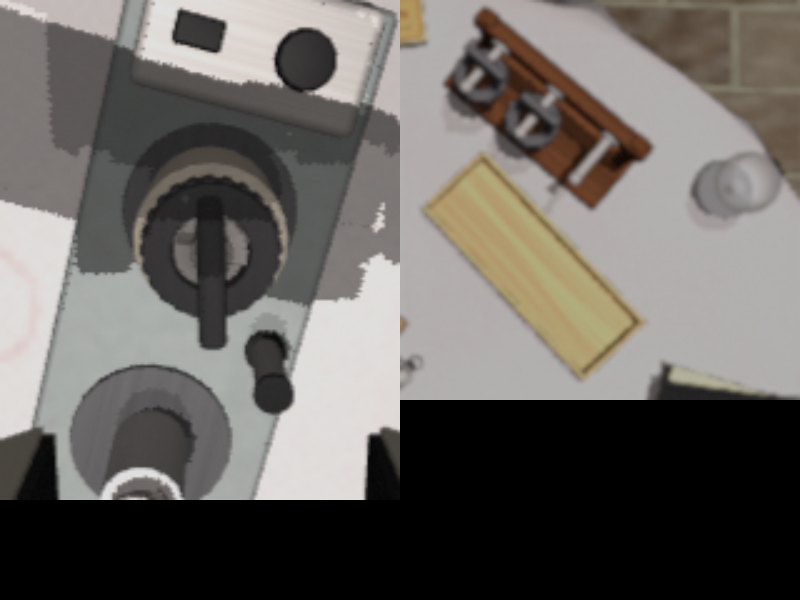

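Call:
drive_tool(increments=[{"tx": -0.006, "ty": 0.008, "tz": -0.1, "turn": 0, "grip": -0.3}, {"tx": -0.006, "ty": 0.008, "tz": -0.2, "turn": 0, "grip": -0.3}, {"tx": -0.006, "ty": 0.008, "tz": -0.27, "turn": 0, "grip": -0.3}, {"tx": -0.006, "ty": 0.008, "tz": -0.33, "turn": 0, "grip": -0.3}, {"tx": -0.006, "ty": 0.008, "tz": -0.388, "turn": 0, "grip": -0.3}, {"tx": -0.006, "ty": 0.008, "tz": -0.388, "turn": 0, "grip": 0.3}, {"tx": -0.006, "ty": 0.008, "tz": -0.388, "turn": 0, "grip": 1}, {"tx": -0.006, "ty": 0.008, "tz": -0.388, "turn": 0, "grip": 1}, {"tx": -0.006, "ty": 0.008, "tz": -0.388, "turn": 0, "grip": 1}, {"tx": -0.006, "ty": 0.008, "tz": -0.388, "turn": 0, "grip": 1}, {"tx": -0.006, "ty": 0.008, "tz": -0.388, "turn": 0, "grip": 1}, {"tx": -0.006, "ty": 0.008, "tz": -0.388, "turn": 0, "grip": 1}])

```text
clock: 27.55
position: [0.4324, 0.2892, 0.1216]
ee_rot: [-0.819, -3.022, -0.015]
force: [0.3, -0.0, 1.8]
width: 0.103
```

Call:
drive_tool(increments=[{"tx": 0, "ty": 0, "tz": 0, "turn": 0, "grip": 1}, {"tx": 0, "ty": 0, "tz": 0.001, "turn": -0.1, "grip": 1}, {"tx": 0, "ty": 0, "tz": 0.002, "turn": -0.2, "grip": 1}, {"tx": 0, "ty": 0, "tz": 0.003, "turn": -0.3, "grip": 1}, {"tx": 0, "ty": 0, "tz": 0.004, "turn": -0.4, "grip": 1}, {"tx": 0, "ty": 0, "tz": 0.005, "turn": -0.5, "grip": 1}, {"tx": 0, "ty": 0, "tz": 0.006, "turn": -0.6, "grip": 1}, {"tx": 0, "ty": 0, "tz": 0.007, "turn": -0.7, "grip": 1}, {"tx": 0, "ty": 0, "tz": 0.008, "turn": -0.8, "grip": 1}, {"tx": 0, "ty": 0, "tz": 0.009, "turn": -0.9, "grip": 1}, {"tx": 0, "ty": 0, "tz": 0.01, "turn": -1, "grip": 1}, {"tx": 0, "ty": 0, "tz": 0.01, "turn": -1, "grip": 1}])

```text
clock: 28.75
position: [0.4324, 0.2893, 0.1255]
ee_rot: [-2.226, -2.211, -0.021]
force: [1.5, -0.7, -1.6]
width: 0.105
```

Call:
drive_tool(increments=[{"tx": 0.001, "ty": 0, "tz": 0.001, "turn": -0.1, "grip": 1}, {"tx": 0.002, "ty": 0, "tz": 0.002, "turn": -0.2, "grip": 1}, {"tx": 0.003, "ty": 0, "tz": 0.003, "turn": -0.3, "grip": 1}, {"tx": 0.003, "ty": 0, "tz": 0.004, "turn": -0.4, "grip": 1}, {"tx": 0.003, "ty": 0, "tz": 0.005, "turn": -0.5, "grip": 1}, {"tx": 0.003, "ty": 0, "tz": 0.006, "turn": -0.6, "grip": 1}, {"tx": 0.003, "ty": 0, "tz": 0.007, "turn": -0.7, "grip": 1}, {"tx": 0.003, "ty": 0, "tz": 0.008, "turn": -0.8, "grip": 1}, {"tx": 0.003, "ty": 0, "tz": 0.009, "turn": -0.9, "grip": 1}, {"tx": 0.003, "ty": 0, "tz": 0.01, "turn": -1, "grip": 1}, {"tx": 0.003, "ty": 0, "tz": 0.01, "turn": -1, "grip": 1}])

```text
clock: 29.85
position: [0.4338, 0.2893, 0.1295]
ee_rot: [3.033, 0.803, 0.022]
force: [0.9, -0.6, -1.6]
width: 0.098
```

Call:
drive_tool(increments=[{"tx": 0, "ty": 0, "tz": 0.001, "turn": -0.1, "grip": 1}, {"tx": 0, "ty": 0, "tz": 0.002, "turn": -0.2, "grip": 1}, {"tx": 0, "ty": 0, "tz": 0.003, "turn": -0.3, "grip": 1}, {"tx": 0, "ty": 0, "tz": 0.003, "turn": -0.4, "grip": 1}, {"tx": 0, "ty": 0, "tz": 0.003, "turn": -0.5, "grip": 1}, {"tx": 0, "ty": 0, "tz": 0.003, "turn": -0.5, "grip": 1}])

```text
clock: 30.45
position: [0.4341, 0.289, 0.1306]
ee_rot: [3.134, -0.004, 0.02]
force: [2.2, -2.1, -1.6]
width: 0.101
```

Call:
drive_tool(increments=[{"tx": 0, "ty": 0, "tz": 0.03, "turn": 0, "grip": 1}, {"tx": 0, "ty": 0, "tz": 0.07, "turn": 0, "grip": 1}, {"tx": 0, "ty": 0, "tz": 0.12, "turn": 0, "grip": 1}, {"tx": 0, "ty": 0, "tz": 0.2, "turn": 0, "grip": 1}, {"tx": 0, "ty": 0, "tz": 0.3, "turn": 0, "grip": 1}, {"tx": 0.079, "ty": -0.8, "tz": 0.3, "turn": 0.806, "grip": 1}, {"tx": 0.079, "ty": -0.8, "tz": 0.3, "turn": 0.806, "grip": 1}, {"tx": 0.079, "ty": -0.8, "tz": 0.3, "turn": 0.806, "grip": 1}, {"tx": 0.079, "ty": -0.8, "tz": 0.3, "turn": 0.806, "grip": 1}, {"tx": 0.079, "ty": -0.8, "tz": 0.3, "turn": 0.806, "grip": 1}, {"tx": 0.079, "ty": -0.8, "tz": 0.3, "turn": 0.806, "grip": 1}, {"tx": 0.079, "ty": -0.8, "tz": 0.3, "turn": 0.806, "grip": 1}, {"tx": 0.079, "ty": -0.8, "tz": 0.3, "turn": 0.806, "grip": 1}, {"tx": 0.079, "ty": -0.8, "tz": 0.3, "turn": 0.806, "grip": 1}])

```text
clock: 31.85
position: [0.4654, -0.0327, 0.2513]
ee_rot: [2.867, 1.281, 0.024]
force: [-0.3, 0.7, -2.2]
width: 0.1
```

Call:
drive_tool(increments=[{"tx": 0, "ty": -0.387, "tz": 0, "turn": 0, "grip": 1}, {"tx": 0, "ty": -0.387, "tz": 0, "turn": 0, "grip": 1}, {"tx": 0, "ty": -0.387, "tz": 0, "turn": 0, "grip": 1}, {"tx": 0, "ty": -0.387, "tz": 0, "turn": 0, "grip": 1}, {"tx": 0, "ty": -0.387, "tz": -0.1, "turn": 0, "grip": 1}, {"tx": 0, "ty": -0.387, "tz": -0.2, "turn": 0, "grip": 1}, {"tx": 0, "ty": -0.387, "tz": -0.26, "turn": 0, "grip": 1}, {"tx": 0, "ty": -0.387, "tz": -0.26, "turn": 0, "grip": 1}, {"tx": 0, "ty": -0.387, "tz": -0.26, "turn": 0, "grip": 1}])

```text
clock: 32.75
position: [0.466, -0.186, 0.1479]
ee_rot: [2.865, 1.285, 0.024]
force: [-0.5, -0.1, -1.4]
width: 0.106
```

```bash
python3 - <<'E'
from h import *
im,c,s=snap("wrist","w12");print(s["joints"].round(2),s["position"],s["force"],s["ee_rot"],s["width"])
u=np.array([.745,-.667])
t=np.array([.5462-.0015,-.1658+.0013])-.072*np.array([.667,.745])
print(proj(c,[[*t,.159],[*(t+.056*u),.15]]).round(0).tolist())
h=cv2.cvtColor(im,cv2.COLOR_BGR2HSV);m=cv2.inRange(h,(0,0,110),(180,50,255));m[:, :340]=0;m[:230]=0;m[300:]=0;m[:,480:]=0
for k in cv2.findContours(m,0,2)[0]:
  if cv2.contourArea(k)>60:print(cv2.boundingRect(k),cv2.minAreaRect(k))
E
```

```text
[-0.1   0.28  0.48  1.96 -0.17  0.92 -0.26] [ 0.46604975 -0.18602714  0.14792401] [-0.49733776 -0.12475566 -1.40867589] [2.86536368 1.28518679 0.02405772] 0.10558843297408085
[[364.0, 253.0], [456.0, 247.0]]
(457, 231, 11, 35) ((462.6853332519531, 248.19305419921875), (9.43722915649414, 34.11921310424805), 3.468229293823242)
(340, 230, 117, 70) ((394.148193359375, 260.1094665527344), (117.87251281738281, 60.574588775634766), 11.11303997039795)
```

Call:
drive_tool(increments=[{"tx": 0.03, "ty": -0.028, "tz": 0, "turn": 0, "grip": 1}, {"tx": 0.06, "ty": -0.055, "tz": 0, "turn": 0, "grip": 1}, {"tx": 0.09, "ty": -0.083, "tz": 0, "turn": 0, "grip": 1}, {"tx": 0.115, "ty": -0.106, "tz": 0, "turn": 0, "grip": 1}, {"tx": 0.13, "ty": -0.12, "tz": 0, "turn": 0, "grip": 1}, {"tx": 0.13, "ty": -0.12, "tz": 0, "turn": 0, "grip": 1}, {"tx": 0.13, "ty": -0.12, "tz": -0.015, "turn": 0, "grip": 1}, {"tx": 0.13, "ty": -0.12, "tz": -0.03, "turn": 0, "grip": 1}, {"tx": 0.13, "ty": -0.12, "tz": -0.035, "turn": 0, "grip": 1}, {"tx": 0.13, "ty": -0.12, "tz": -0.038, "turn": 0, "grip": 1}, {"tx": 0.13, "ty": -0.12, "tz": -0.038, "turn": 0, "grip": 1}])

```text
clock: 33.9
position: [0.5185, -0.2344, 0.1334]
ee_rot: [2.865, 1.284, 0.026]
force: [0.7, 0.9, -1.8]
width: 0.099
```

Call:
drive_tool(increments=[{"tx": 0, "ty": 0, "tz": -0.004, "turn": 0, "grip": 1}, {"tx": 0, "ty": 0, "tz": -0.006, "turn": 0, "grip": 1}, {"tx": 0, "ty": 0, "tz": -0.006, "turn": 0, "grip": 1}])

```text
clock: 34.2
position: [0.5188, -0.2346, 0.1325]
ee_rot: [2.865, 1.284, 0.028]
force: [-4.2, 1.8, 13.5]
width: 0.109
```

Call:
drive_tool(increments=[{"tx": 0, "ty": 0, "tz": 0, "turn": 0, "grip": 0.6}, {"tx": 0, "ty": 0, "tz": 0, "turn": 0, "grip": 0.55}, {"tx": 0, "ty": 0, "tz": 0, "turn": 0, "grip": 0.55}, {"tx": 0, "ty": 0, "tz": 0.05, "turn": 0, "grip": 0.55}, {"tx": 0, "ty": 0, "tz": 0.1, "turn": 0, "grip": 0.5}, {"tx": 0, "ty": 0, "tz": 0.2, "turn": 0, "grip": 0}, {"tx": -0.1, "ty": 0.2, "tz": 0.36, "turn": 0, "grip": -0.3}, {"tx": -0.1, "ty": 0.4, "tz": 0.36, "turn": 0.9, "grip": -1}, {"tx": 0.1, "ty": 0.7, "tz": 0.36, "turn": 0.9, "grip": -1}, {"tx": 0.1, "ty": 0.7, "tz": 0.36, "turn": 0.9, "grip": -1}, {"tx": 0.1, "ty": 0.7, "tz": 0.36, "turn": 0.9, "grip": -1}, {"tx": 0.1, "ty": 0.7, "tz": 0.36, "turn": 0.9, "grip": -1}, {"tx": 0.1, "ty": 0.7, "tz": 0.36, "turn": 0.9, "grip": -1}, {"tx": 0.1, "ty": 0.7, "tz": 0.36, "turn": 0.9, "grip": -1}, {"tx": 0.1, "ty": 0.7, "tz": 0.36, "turn": 0.9, "grip": -1}, {"tx": 0.1, "ty": 0.7, "tz": 0.36, "turn": 0.9, "grip": -1}])

```text
clock: 35.8
position: [0.5588, 0.0449, 0.2763]
ee_rot: [-1.97, -2.439, -0.027]
force: [-0.2, -0.2, 0.5]
width: 0.998
```

Call:
drive_tool(increments=[{"tx": 0.147, "ty": 0.154, "tz": 0, "turn": 0.55, "grip": -1}, {"tx": 0.147, "ty": 0.154, "tz": 0, "turn": 0.55, "grip": -1}, {"tx": 0.147, "ty": 0.154, "tz": 0, "turn": 0.55, "grip": -1}, {"tx": 0.147, "ty": 0.154, "tz": 0, "turn": 0.55, "grip": -1}, {"tx": 0.147, "ty": 0.154, "tz": 0, "turn": 0.55, "grip": -1}, {"tx": 0.147, "ty": 0.154, "tz": 0, "turn": 0.55, "grip": -1}])

```text
clock: 36.4
position: [0.6176, 0.1059, 0.2763]
ee_rot: [-1.203, -2.891, -0.023]
force: [0.4, 0.2, -0.5]
width: 1.004
```

```bash
python3 - <<'E'
from h import *
im,c,s=snap("wrist","w13");print(s["joints"].round(2),s["position"],s["ee_rot"],s["width"])
a=np.linspace(0,6.28,60)
for z,r,col in((.093,.033,(0,0,255)),(.125,.0145,(0,255,0))):
  p=proj(c,np.c_[.6178+r*np.cos(a),.1065+r*np.sin(a),0*a+z])
  cv2.polylines(im,[p.round().astype(int)],True,col,1)
t,_,_=snap("top","t13")
o=np.zeros((420,800,3),np.uint8);o[:400,:400]=cv2.resize(im[70:270,190:390],(400,400));o[:400,400:]=cv2.resize(t[130:290,270:430],(400,400));cv2.imwrite("pics/m6.png",o)
E
```

```text
[-0.32  0.38  0.11  1.44 -0.06  1.32  0.58] [0.61756557 0.10587235 0.27629523] [-1.20270076 -2.89068056 -0.02268195] 1.0036359594177737
```

View pics/m6.png

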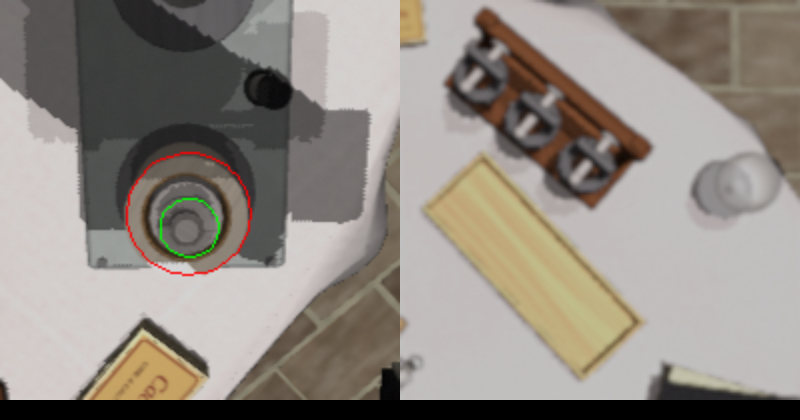

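Call:
drive_tool(increments=[{"tx": 0, "ty": 0.001, "tz": -0.12, "turn": 0, "grip": -1}, {"tx": 0, "ty": 0.001, "tz": -0.24, "turn": 0, "grip": -1}, {"tx": 0, "ty": 0.001, "tz": -0.34, "turn": 0, "grip": -1}, {"tx": 0, "ty": 0.001, "tz": -0.44, "turn": 0, "grip": -1}, {"tx": 0, "ty": 0.001, "tz": -0.52, "turn": 0, "grip": -1}, {"tx": 0, "ty": 0.001, "tz": -0.56, "turn": 0, "grip": -1}, {"tx": 0, "ty": 0.001, "tz": -0.595, "turn": 0, "grip": -1}, {"tx": 0, "ty": 0.001, "tz": -0.595, "turn": 0, "grip": -1}, {"tx": 0, "ty": 0.001, "tz": -0.595, "turn": 0, "grip": 0}, {"tx": 0, "ty": 0.001, "tz": -0.595, "turn": 0, "grip": 0.3}, {"tx": 0, "ty": 0.001, "tz": -0.595, "turn": 0, "grip": 0.5}, {"tx": 0, "ty": 0.001, "tz": -0.595, "turn": 0, "grip": 0.5}, {"tx": 0, "ty": 0.001, "tz": -0.595, "turn": 0, "grip": 0.5}, {"tx": 0, "ty": 0.001, "tz": -0.595, "turn": 0, "grip": 0.5}], newtons=35)

```text
clock: 37.9
position: [0.618, 0.1066, 0.0393]
ee_rot: [-1.201, -2.893, -0.024]
force: [-1.3, -0.5, 6.0]
width: 0.692
```

Call:
drive_tool(increments=[{"tx": 0, "ty": 0, "tz": 0.03, "turn": 0, "grip": 0.6}, {"tx": 0, "ty": 0, "tz": 0.08, "turn": 0, "grip": 0.6}, {"tx": 0, "ty": 0, "tz": 0.16, "turn": 0, "grip": 0.6}, {"tx": 0, "ty": 0, "tz": 0.24, "turn": 0, "grip": 0.6}, {"tx": 0, "ty": 0, "tz": 0.33, "turn": 0, "grip": 0.6}, {"tx": 0, "ty": 0, "tz": 0.4, "turn": 0, "grip": 0.6}, {"tx": 0, "ty": 0, "tz": 0.4, "turn": 0, "grip": 0.6}, {"tx": 0, "ty": 0, "tz": 0.4, "turn": 0, "grip": 0.6}])

```text
clock: 38.7
position: [0.6181, 0.1066, 0.2001]
ee_rot: [-1.201, -2.894, -0.025]
force: [-0.4, 0.2, -1.8]
width: 0.694
```

```bash
cat > tray.py <<'E'
from h import *
im,t,s=snap("top","tt%d"%(observe()["clock"]*100))
hsv=cv2.cvtColor(im,cv2.COLOR_BGR2HSV)
m=cv2.inRange(hsv,(15,60,110),(35,255,255));m[:180]=0;m[310:]=0;m[:,270:-1]=m[:,270:-1];m[:,:270]=0;m[:,400:]=0
k=max(cv2.findContours(m,0,2)[0],key=cv2.contourArea);r=cv2.minAreaRect(k)
b=onz(t,cv2.boxPoints(r),0.034);L=b-np.roll(b,1,0);n=np.linalg.norm(L,axis=1);i=n.argmax();y=L[i]/n[i];y*=np.sign(y[0])
print("tray",b.mean(0).round(4),n.round(3),np.degrees(np.arctan2(y[1],y[0])))
for d in(-.078,-.06,0,.07):print(d,(b.mean(0)+d*y)[:2].round(4))
print(s["position"],s["force"],s["width"],s["joints"].round(2))
E
python3 tray.py
```

```text
tray [ 0.4139 -0.1811  0.034 ] [0.258 0.095 0.259 0.093] 42.154383322173274
-0.078 [ 0.3561 -0.2335]
-0.06 [ 0.3695 -0.2214]
0 [ 0.4139 -0.1811]
0.07 [ 0.4658 -0.1341]
[0.61811701 0.10662904 0.20009447] [-0.43070823  0.22389227 -1.84412134] 0.6944696638001595 [-0.31  0.43  0.1   1.56 -0.07  1.16  0.59]
```

Call:
drive_tool(increments=[{"tx": -0.38, "ty": -0.6, "tz": 0, "turn": -0.048, "grip": 0.6}, {"tx": -0.38, "ty": -0.6, "tz": 0, "turn": -0.048, "grip": 0.6}, {"tx": -0.38, "ty": -0.6, "tz": 0, "turn": -0.048, "grip": 0.6}, {"tx": -0.38, "ty": -0.6, "tz": 0, "turn": -0.048, "grip": 0.6}, {"tx": -0.38, "ty": -0.6, "tz": 0, "turn": -0.048, "grip": 0.6}, {"tx": -0.38, "ty": -0.6, "tz": 0, "turn": -0.048, "grip": 0.6}, {"tx": -0.38, "ty": -0.6, "tz": 0, "turn": -0.048, "grip": 0.6}, {"tx": -0.38, "ty": -0.6, "tz": -0.1, "turn": -0.048, "grip": 0.6}, {"tx": -0.38, "ty": -0.6, "tz": -0.2, "turn": -0.048, "grip": 0.6}, {"tx": -0.38, "ty": -0.6, "tz": -0.2, "turn": -0.048, "grip": 0.6}, {"tx": -0.38, "ty": -0.6, "tz": -0.2, "turn": -0.048, "grip": 0.6}])

```text
clock: 39.85
position: [0.4648, -0.1329, 0.1186]
ee_rot: [-1.271, -2.859, -0.023]
force: [0.2, 0.4, -0.9]
width: 0.693
```

```bash
python3 - <<'E'
from h import *
im,c,s=snap("wrist","w14");print(s["position"],s["ee_rot"],s["width"],s["force"])
C=np.array([.4139,-.1811]);y=np.array([.7413,.6711]);x=np.array([.6711,-.7413])
p=proj(c,[[*(C+a*.048*x+b*.131*y),.034] for a,b in((1,1),(1,-1),(-1,-1),(-1,1))])
cv2.polylines(im,[p.round().astype(int)],True,(0,0,255),1);print(p.round())
t,tc,_=snap("top","t14")
p=proj(tc,[[*(C+a*.048*x+b*.131*y),.034] for a,b in((1,1),(1,-1),(-1,-1),(-1,1))])
cv2.polylines(t,[p.round().astype(int)],True,(0,0,255),1)
o=np.zeros((420,800,3),np.uint8);o[:,:560]=im;o[:300,560:]=cv2.resize(t[150:300,270:390],(240,300));cv2.imwrite("pics/m7.png",o)
E
```

```text
[ 0.46478672 -0.13294443  0.1186489 ] [-1.27148066 -2.85888992 -0.02251799] 0.6929046662299035 [ 0.1560839  0.4446954 -0.9298902]
[[356. 258.]
 [ 46. 260.]
 [ 23. 145.]
 [363. 144.]]
```

View pics/m7.png

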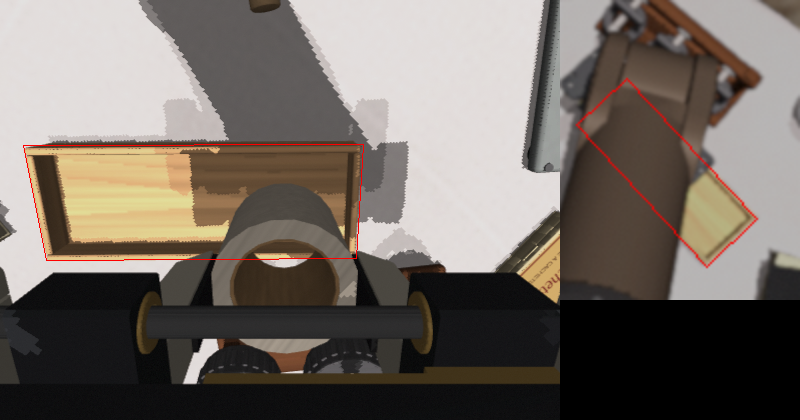

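Call:
drive_tool(increments=[{"tx": 0.002, "ty": -0.003, "tz": -0.08, "turn": 0, "grip": 0.6}, {"tx": 0.002, "ty": -0.003, "tz": -0.14, "turn": 0, "grip": 0.6}, {"tx": 0.002, "ty": -0.003, "tz": -0.18, "turn": 0, "grip": 0.6}, {"tx": 0.002, "ty": -0.003, "tz": -0.21, "turn": 0, "grip": 0.6}, {"tx": 0.002, "ty": -0.003, "tz": -0.23, "turn": 0, "grip": 0.6}, {"tx": 0.002, "ty": -0.003, "tz": -0.233, "turn": 0, "grip": 0.6}, {"tx": 0.002, "ty": -0.003, "tz": -0.233, "turn": 0, "grip": 0.6}])

```text
clock: 40.65
position: [0.4679, -0.1348, 0.0277]
ee_rot: [-1.274, -2.864, -0.025]
force: [-0.7, -0.3, -0.9]
width: 0.696
```

Call:
drive_tool(increments=[{"tx": -0.003, "ty": 0, "tz": -0.005, "turn": 0, "grip": 0.6}, {"tx": -0.003, "ty": 0, "tz": -0.009, "turn": 0, "grip": 0.6}, {"tx": -0.003, "ty": 0, "tz": -0.009, "turn": 0, "grip": 0.6}])

```text
clock: 40.95
position: [0.4668, -0.1348, 0.0242]
ee_rot: [-1.274, -2.864, -0.025]
force: [0.1, 0.7, -0.5]
width: 0.694
```

Call:
drive_tool(increments=[{"tx": 0, "ty": 0, "tz": -0.004, "turn": 0, "grip": 0.6}, {"tx": 0, "ty": 0, "tz": -0.007, "turn": 0, "grip": 0.6}, {"tx": 0, "ty": 0, "tz": -0.007, "turn": 0, "grip": 0.6}])

```text
clock: 41.25
position: [0.4671, -0.1349, 0.0222]
ee_rot: [-1.274, -2.864, -0.025]
force: [-2.6, 1.2, 12.4]
width: 0.696
```

Call:
drive_tool(increments=[{"tx": 0, "ty": 0, "tz": 0.005, "turn": 0, "grip": -0.7}, {"tx": 0, "ty": 0, "tz": 0.005, "turn": 0, "grip": -0.9}, {"tx": 0, "ty": 0, "tz": 0.005, "turn": 0, "grip": -1}, {"tx": 0, "ty": 0, "tz": 0.1, "turn": 0, "grip": -1}, {"tx": 0, "ty": 0, "tz": 0.2, "turn": 0, "grip": -1}, {"tx": 0, "ty": 0, "tz": 0.32, "turn": 0, "grip": -1}, {"tx": 0, "ty": 0, "tz": 0.45, "turn": 0, "grip": -1}, {"tx": -0.04, "ty": 0.7, "tz": 0.6, "turn": 0.05, "grip": -1}, {"tx": -0.04, "ty": 0.7, "tz": 0.6, "turn": 0.05, "grip": -1}, {"tx": -0.04, "ty": 0.7, "tz": 0.6, "turn": 0.05, "grip": -1}, {"tx": -0.04, "ty": 0.7, "tz": 0.6, "turn": 0.05, "grip": -1}, {"tx": -0.04, "ty": 0.7, "tz": 0.6, "turn": 0.05, "grip": -1}, {"tx": -0.04, "ty": 0.7, "tz": 0.6, "turn": 0.05, "grip": -1}, {"tx": -0.04, "ty": 0.7, "tz": 0.6, "turn": 0.05, "grip": -1}, {"tx": -0.04, "ty": 0.7, "tz": 0.6, "turn": 0.05, "grip": -1}, {"tx": -0.04, "ty": 0.7, "tz": 0.6, "turn": 0.05, "grip": -1}])

```text
clock: 42.85
position: [0.4511, 0.1438, 0.2617]
ee_rot: [-1.201, -2.895, -0.024]
force: [0.5, -0.0, -0.5]
width: 1.005
```

Call:
drive_tool(increments=[{"tx": -0.045, "ty": 0.364, "tz": 0, "turn": 0, "grip": -1}, {"tx": -0.045, "ty": 0.364, "tz": 0, "turn": 0, "grip": -1}, {"tx": -0.045, "ty": 0.364, "tz": 0, "turn": 0, "grip": -1}, {"tx": -0.045, "ty": 0.364, "tz": 0, "turn": 0, "grip": -1}, {"tx": -0.045, "ty": 0.364, "tz": 0, "turn": 0, "grip": -1}, {"tx": -0.045, "ty": 0.364, "tz": 0, "turn": 0, "grip": -1}])

```text
clock: 43.45
position: [0.4339, 0.287, 0.2614]
ee_rot: [-1.205, -2.894, -0.022]
force: [0.9, 0.0, -0.9]
width: 0.999
```

```bash
python3 - <<'E'
from h import *
im,c,s=snap("wrist","w15");print(s["position"],s["ee_rot"],s["joints"].round(2))
print(proj(c,[[.4333,.2892,.093],[.4333,.2892,.125]]).round(1))
g=cv2.cvtColor(im,cv2.COLOR_BGR2GRAY)
print(cv2.HoughCircles(g[80:280,200:380],cv2.HOUGH_GRADIENT,1,20,param1=100,param2=20,minRadius=22,maxRadius=45))
E
```

```text
[0.43390437 0.28703048 0.26139407] [-1.20536356 -2.89365327 -0.02159873] [-0.59  0.21 -0.11  1.71  0.01  1.21  0.08]
[[284.4 177.8]
 [284.8 184.9]]
[[[ 82.5  97.5  32. ]
  [ 87.5 181.5  28.5]]]
```

Call:
drive_tool(increments=[{"tx": -0.002, "ty": 0.005, "tz": -0.12, "turn": 0, "grip": -1}, {"tx": -0.002, "ty": 0.005, "tz": -0.24, "turn": 0, "grip": -1}, {"tx": -0.002, "ty": 0.005, "tz": -0.34, "turn": 0, "grip": -1}, {"tx": -0.002, "ty": 0.005, "tz": -0.44, "turn": 0, "grip": -1}, {"tx": -0.002, "ty": 0.005, "tz": -0.5, "turn": 0, "grip": -1}, {"tx": -0.002, "ty": 0.005, "tz": -0.556, "turn": 0, "grip": -1}, {"tx": -0.002, "ty": 0.005, "tz": -0.556, "turn": 0, "grip": -1}, {"tx": -0.002, "ty": 0.005, "tz": -0.556, "turn": 0, "grip": 0}, {"tx": -0.002, "ty": 0.005, "tz": -0.556, "turn": 0, "grip": 0.3}, {"tx": -0.002, "ty": 0.005, "tz": -0.556, "turn": 0, "grip": 0.6}, {"tx": -0.002, "ty": 0.005, "tz": -0.556, "turn": 0, "grip": 0.6}, {"tx": -0.002, "ty": 0.005, "tz": -0.556, "turn": 0, "grip": 0.6}, {"tx": -0.002, "ty": 0.005, "tz": -0.556, "turn": 0, "grip": 0.6}])

```text
clock: 44.8
position: [0.4338, 0.2894, 0.0403]
ee_rot: [-1.207, -2.894, -0.024]
force: [-1.1, -2.5, 8.5]
width: 0.725
```

Call:
drive_tool(increments=[{"tx": 0, "ty": 0, "tz": 0.03, "turn": 0, "grip": 0.6}, {"tx": 0, "ty": 0, "tz": 0.08, "turn": 0, "grip": 0.6}, {"tx": 0, "ty": 0, "tz": 0.16, "turn": 0, "grip": 0.6}, {"tx": 0, "ty": 0, "tz": 0.24, "turn": 0, "grip": 0.6}, {"tx": 0, "ty": 0, "tz": 0.33, "turn": 0, "grip": 0.6}, {"tx": 0, "ty": 0, "tz": 0.4, "turn": 0, "grip": 0.6}, {"tx": 0, "ty": 0, "tz": 0.4, "turn": 0, "grip": 0.6}, {"tx": 0, "ty": 0, "tz": 0.4, "turn": 0, "grip": 0.6}])

```text
clock: 45.6
position: [0.4339, 0.2895, 0.2013]
ee_rot: [-1.207, -2.895, -0.027]
force: [0.9, -0.2, -2.1]
width: 0.724
```

```bash
python3 tray.py
```

```text
tray [ 0.4138 -0.1813  0.034 ] [0.259 0.095 0.259 0.094] 42.153844465173435
-0.078 [ 0.356  -0.2336]
-0.06 [ 0.3694 -0.2216]
0 [ 0.4138 -0.1813]
0.07 [ 0.4657 -0.1343]
[0.43390641 0.2895245  0.20130561] [ 0.9110689  -0.18281068 -2.10280507] 0.7242024809486625 [-0.59  0.26 -0.12  1.81  0.02  1.07  0.07]
```

Call:
drive_tool(increments=[{"tx": -0.05, "ty": -0.8, "tz": 0, "turn": -0.05, "grip": 0.6}, {"tx": -0.05, "ty": -0.8, "tz": 0, "turn": -0.05, "grip": 0.6}, {"tx": -0.05, "ty": -0.8, "tz": 0, "turn": -0.05, "grip": 0.6}, {"tx": -0.05, "ty": -0.8, "tz": 0, "turn": -0.05, "grip": 0.6}, {"tx": -0.05, "ty": -0.8, "tz": 0, "turn": -0.05, "grip": 0.6}, {"tx": -0.05, "ty": -0.8, "tz": 0, "turn": -0.05, "grip": 0.6}, {"tx": -0.05, "ty": -0.8, "tz": 0, "turn": -0.05, "grip": 0.6}, {"tx": -0.05, "ty": -0.8, "tz": 0, "turn": -0.05, "grip": 0.6}, {"tx": -0.05, "ty": -0.8, "tz": 0, "turn": -0.05, "grip": 0.6}])

```text
clock: 46.55
position: [0.4127, -0.0308, 0.1995]
ee_rot: [-1.283, -2.86, -0.023]
force: [0.2, -0.5, -1.1]
width: 0.722
```

Call:
drive_tool(increments=[{"tx": -0.099, "ty": -0.468, "tz": 0, "turn": 0, "grip": 0.6}, {"tx": -0.099, "ty": -0.468, "tz": 0, "turn": 0, "grip": 0.6}, {"tx": -0.099, "ty": -0.468, "tz": 0, "turn": 0, "grip": 0.6}, {"tx": -0.099, "ty": -0.468, "tz": 0, "turn": 0, "grip": 0.6}, {"tx": -0.099, "ty": -0.468, "tz": 0, "turn": 0, "grip": 0.6}, {"tx": -0.099, "ty": -0.468, "tz": -0.1, "turn": 0, "grip": 0.6}, {"tx": -0.099, "ty": -0.468, "tz": -0.2, "turn": 0, "grip": 0.6}, {"tx": -0.099, "ty": -0.468, "tz": -0.2, "turn": 0, "grip": 0.6}, {"tx": -0.099, "ty": -0.468, "tz": -0.2, "turn": 0, "grip": 0.6}])

```text
clock: 47.45
position: [0.3731, -0.2167, 0.1196]
ee_rot: [-1.279, -2.859, -0.023]
force: [-0.2, -0.4, -0.9]
width: 0.726
```

```bash
python3 - <<'E'
from h import *
im,c,s=snap("wrist","w16");print(s["position"],s["ee_rot"],s["force"],s["width"],s["joints"].round(2))
C=np.array([.4138,-.1813]);y=np.array([.7413,.6711]);x=np.array([.6711,-.7413])
print(proj(c,[[*(C+a*.048*x+b*.131*y),.034] for a,b in((1,1),(1,-1),(-1,-1),(-1,1))]).round())
h=cv2.cvtColor(im,cv2.COLOR_BGR2HSV);m=cv2.inRange(h,(12,60,90),(35,255,255));k=max(cv2.findContours(m,0,2)[0],key=cv2.contourArea);print(cv2.boundingRect(k))
E
```

```text
[ 0.3731217  -0.21668913  0.11957202] [-1.27893278 -2.85893701 -0.02323154] [-0.19666529 -0.35671167 -0.9053667 ] 0.7262187624511748 [ 0.15  0.21  0.31  2.12 -0.11  0.83  1.26]
[[501. 255.]
 [194. 258.]
 [184. 144.]
 [522. 141.]]
(185, 142, 334, 114)
```

Call:
drive_tool(increments=[{"tx": -0.002, "ty": -0.003, "tz": -0.08, "turn": 0, "grip": 0.6}, {"tx": -0.002, "ty": -0.003, "tz": -0.14, "turn": 0, "grip": 0.6}, {"tx": -0.002, "ty": -0.003, "tz": -0.18, "turn": 0, "grip": 0.6}, {"tx": -0.002, "ty": -0.003, "tz": -0.21, "turn": 0, "grip": 0.6}, {"tx": -0.002, "ty": -0.003, "tz": -0.23, "turn": 0, "grip": 0.6}, {"tx": -0.002, "ty": -0.003, "tz": -0.235, "turn": 0, "grip": 0.6}, {"tx": -0.002, "ty": -0.003, "tz": -0.235, "turn": 0, "grip": 0.6}])

```text
clock: 48.2
position: [0.3741, -0.2187, 0.0273]
ee_rot: [-1.28, -2.863, -0.024]
force: [-0.1, 0.1, -1.1]
width: 0.724
```

Call:
drive_tool(increments=[{"tx": 0, "ty": 0, "tz": -0.004, "turn": 0, "grip": 0.6}, {"tx": 0, "ty": 0, "tz": -0.008, "turn": 0, "grip": 0.6}, {"tx": 0, "ty": 0, "tz": -0.008, "turn": 0, "grip": 0.6}])

```text
clock: 48.5
position: [0.3743, -0.2187, 0.0243]
ee_rot: [-1.281, -2.863, -0.024]
force: [0.1, -0.2, -0.4]
width: 0.727
```

Call:
drive_tool(increments=[{"tx": 0, "ty": 0, "tz": -0.004, "turn": 0, "grip": 0.6}, {"tx": 0, "ty": 0, "tz": -0.006, "turn": 0, "grip": 0.6}, {"tx": 0, "ty": 0, "tz": -0.006, "turn": 0, "grip": 0.6}])

```text
clock: 48.8
position: [0.3746, -0.2189, 0.0231]
ee_rot: [-1.281, -2.864, -0.025]
force: [-6.6, 4.4, 25.5]
width: 0.729
```

Contact; release, rise clear, and move aside for a final look.

Call:
drive_tool(increments=[{"tx": 0, "ty": 0, "tz": 0.004, "turn": 0, "grip": 0}, {"tx": 0, "ty": 0, "tz": 0.005, "turn": 0, "grip": -0.7}, {"tx": 0, "ty": 0, "tz": 0.005, "turn": 0, "grip": -0.9}, {"tx": 0, "ty": 0, "tz": 0.005, "turn": 0, "grip": -1}, {"tx": 0, "ty": 0, "tz": 0.1, "turn": 0, "grip": -1}, {"tx": 0, "ty": 0, "tz": 0.2, "turn": 0, "grip": -1}, {"tx": 0, "ty": 0, "tz": 0.32, "turn": 0, "grip": -1}, {"tx": 0, "ty": 0, "tz": 0.45, "turn": 0, "grip": -1}, {"tx": 0, "ty": 0.6, "tz": 0.6, "turn": 0, "grip": -1}, {"tx": 0, "ty": 0.9, "tz": 0.6, "turn": 0, "grip": -1}, {"tx": 0, "ty": 0.9, "tz": 0.6, "turn": 0, "grip": -1}, {"tx": 0, "ty": 0.9, "tz": 0.6, "turn": 0, "grip": -1}, {"tx": 0, "ty": 0.9, "tz": 0.6, "turn": 0, "grip": -1}, {"tx": 0, "ty": 0.9, "tz": 0.6, "turn": 0, "grip": -1}, {"tx": 0, "ty": 0.9, "tz": 0.6, "turn": 0, "grip": -1}, {"tx": 0, "ty": 0.9, "tz": 0.6, "turn": 0, "grip": -1}])

```text
clock: 50.4
position: [0.374, 0.1464, 0.2638]
ee_rot: [-1.273, -2.867, -0.029]
force: [-0.1, -0.6, -0.0]
width: 1.003
```

```bash
python3 tray.py; python3 - <<'E'
from h import *
t,_,_=snap("top","tf");s,_,_=snap("scene","sf")
o=np.zeros((480,800,3),np.uint8);o[:,:400]=cv2.resize(t[130:298,280:420],(400,480));o[:,400:]=cv2.resize(s[150:294,250:370],(400,480));cv2.imwrite("pics/mf.png",o)
E
```

```text
tray [ 0.4138 -0.1813  0.034 ] [0.259 0.095 0.259 0.094] 42.153844465173435
-0.078 [ 0.356  -0.2336]
-0.06 [ 0.3694 -0.2216]
0 [ 0.4138 -0.1813]
0.07 [ 0.4657 -0.1343]
[0.37400159 0.14635279 0.26380335] [-0.10855485 -0.64437065 -0.00596327] 1.0028790906111347 [-0.37  0.   -0.12  1.95 -0.02  1.18  0.25]
```

View pics/mf.png

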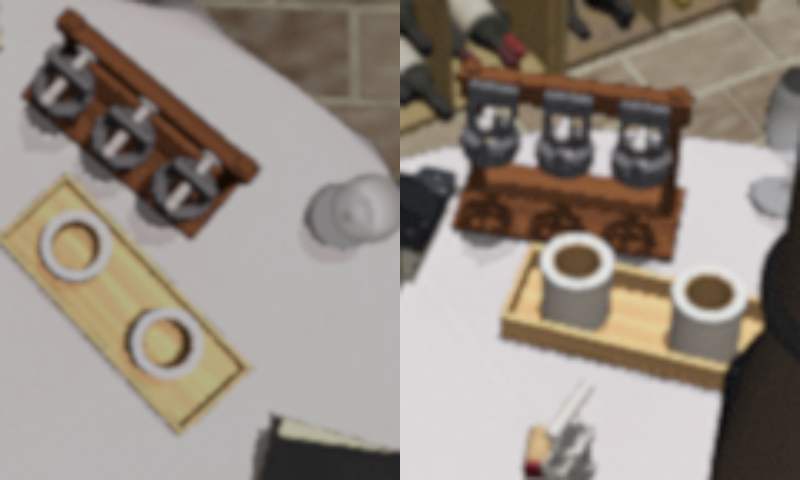

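```bash
python3 -c "
from cell import *
print(sign_off())"
```

```text
the job is handed in; nothing more can be done
None
```

The unwinder is stripped: all three hand nuts are off and hanging by their handles, one per peg. Both reels that were there (lanes 1 and 3; the middle spindle was empty) stand upright in the tray. I handed the job in at about 50 s; the sign-off gives no verdict.

**Final checks:** The last top and scene views show three nuts on pegs and two upright reels in the level tray. They sit at roughly +70 and −55 mm along its length. The glass is standing where it was, and the gripper is clear of everything with no force on it. The highest force reported at the end of a move was about 26 N, when the last reel was set down.

**What went wrong or disagreed:**
- **First grip missed:** my first grip on nut 1 closed above the handle and turned without it. The finger ends sit about 35 mm behind the stated TCP, by the camera and contact. I gripped lower from then on and the rest worked.
- **Tray moved:** the tray shifted about 5 cm partway through. I measured it again before placing each reel.

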